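# Stack and lock two parts cases in the radio room's stacking rack

### The job

Shut the lid of the open parts case and slide that case fully home into the rack's bay, then pull the rack's bolt across behind it. After that, slide the second case off the rack's deck onto the first, without lifting or tipping it, until its base recesses drop fully over the lid lugs and it sits flat and locked. Leave everything else on the bench where it is, and finish clear of the cases.

Things in the scene. Friction and masses are not known exactly. Their poses are not given: they have to be found in the camera images.
- rack: Grey and steel stacking rack fixed to the bench, turned up to 9 degrees. Origin on the bench, mid-width, where raised deck and bench-level bay meet. Its +y (left seen from the robot) runs along the deck, -y along the bay and out of its mouth, +x away from the robot, z up. Bolt guide: 20 mm high (43 at its outer end), x 82 to 175, y -122 to -152 mm.
- deck_mid (a point): Point on the middle of the rack's deck, at rack (0, 120, 67) mm; axes as the rack's. Steel deck y 0 to 240 mm, 154 mm wide, top 67 mm above the bench, open at its left end. Two side lips 14 mm high, 133.6 mm apart inside, run along the deck and go on 75 mm over the bay.
- bay_home (a point): Where the lower case's centre is when fully home: rack (0, -68, 29) mm; axes as the rack's. The bay lies between rails 18 mm high, 133.6 mm apart inside, y 0 to -130 mm, which flare at the mouth (to y -219 mm, 20 degrees, 198 mm wide). Rubber stops at the inner end stand 8 mm out from the deck's face. The rack's steel is slick (friction 0.2).
- lower_mid (a point): Centre of the LOWER parts case, 29 mm above its underside: grey plastic, black lid half open, on the bench outside the bay's mouth. 130 mm (its x) by 120 mm (its y), 58 mm high with lid shut, 66 over the lugs, about 0.9 kg. Axes as the rack's when home, first up to 9 degrees off. Too wide to grasp: push its -y end with spread fingers, square and within some mm of the bay's centre line.
- lid (a joint): Lid of the lower case, 6 mm thick, hinged along the case's far (+x) top edge, at x 65 mm, 52 mm above its underside. Angle in rad: 0 shut, starts 0.5 to 0.95 open, limit 1.2. Stiff (0.14 N m), stays where it is left; pressing straight down over the case's centre, between the lugs, shuts it.
- lid_edge (a point): Middle of the lid's free (near) edge, on its upper face, 130 mm from the hinge. On the lid stand three lugs 8 mm high, 22 mm long along y, centred (case x, y) at (0, -35) mm, 40 mm wide, and at (42, 35) and (-42, 35) mm, 20 mm wide.
- bolt (a joint): Travel of the rack's bolt in m: 0 drawn back, 0.055 fully across the bay's mouth (a hard stop); slides along the rack's -x, about 1.5 N of friction. A flat steel bar 12 mm wide along rack y -137 mm, 21 to 35 mm above the bench, 3 mm clear of a case that is fully home.
- bolt_fin (a point): Centre of the upright fin by which the bolt is pulled: 14 mm thick (rack x), 30 mm wide (rack y), 35 to 87 mm above the bench, this point at 61 mm. At rack x 130 mm at travel 0, x 75 mm at travel 0.055. Hook it from its far (+x) side or pinch it from above.
- upper_mid (a point): Centre of the UPPER parts case, 29 mm above its underside: same size and lugs as the lower, lid shut, about 0.6 kg, on the deck between the lips. Push its +y end along rack -y. Base recesses 10 mm deep fit the lugs with 4 mm to spare each side; it rides 1 mm over the lug tops, then drops 9 mm and stops once right over the lower case, centre 58 mm above that one's.
- mug: Bystander: white mug, 76 mm across, 85 mm tall; origin under its centre. Leave alone.
- mic: Bystander: desk microphone on an 84 mm round base, 120 mm tall; origin under its base. Leave alone.
- handheld: Bystander: black hand-held radio lying on its back, 110 x 56 x 34 mm with an 80 mm aerial along its +x; origin under its case. Leave alone.
- logbook: Bystander: log book, 142 x 102 x 14 mm; origin under its centre. Leave alone.
- keyer: Bystander: twin-paddle morse key on a steel base 85 x 65 mm, 45 mm tall; origin under its base. Leave alone.
- driver: Bystander: screwdriver lying down, 160 mm long; its x axis runs along it. Leave alone.
- jar: Bystander: small screw-top jar, 64 mm across, 75 mm tall; origin under its centre. Leave alone.
Mind the look-alikes: they are no part of the job. What is shaped like the part that bears lower_mid but orange is not meant. What is shaped like the part that bears upper_mid but yellow is not meant.

How it is judged:
By the outcome, as a careful person would: the job done as asked, in the order asked, and still so for the second after the job is handed in, with the robot touching nothing.
It also fails if it takes over 70 s, if anything falls off the work surface, if the arm or the gripper's body presses on something with over 40 N, if the wrist force passes 120 N, or if a joint passes its speed limit or range.

### The arm

A 7-joint arm with a two-finger parallel gripper is mounted at the origin on the work surface. World frame = base frame: x ahead of the robot, y to its left, z up, the work surface at z = 0. Lengths are in mm, angles in rad, forces in N, time in s.
With the tool pointing down it reaches from about 425 to 1025 mm from the base axis. Payload 3.6 kg.
Tool frame: the origin (TCP) lies at the very end of the fingers, on their centre line; the grasp point (between the pads) lies 19 mm behind it (manip.pinch_z is the distance from the TCP to the grasp point, in mm); z points along the fingers, y is the direction in which the jaws open and shut (so a half turn about z gives the same grasp; the last joint's range is limited). The gripper opens to 85 mm and grips with 20 to 120 N. Pads are 22 mm wide; open, the fingers measure 114 mm over their backs; the gripper's body (76 mm by 85 mm) begins 54 mm behind the grasp point. The pads swing forward as they close: fully open they stand 13 mm farther back than shut.
Start: joints at [-1.242, 0.591, 0.048, 1.609, -0.033, 0.943, -0.034], TCP at [296.813, 661.462, 231.302] pointing down, gripper open.
Joint ranges: [-2.69, 2.69], [-0.47, 2.24], [-1.27, 1.36], [0.19, 2.51], [-1.53, 4.68], [0.08, 2.07], [-3.09, 3.09]. Speed limits (rad/s): [2.57, 2.57, 3.14, 3.14, 3.14, 3.14, 3.14].

### API

Orientations are given as a 3x3 rotation matrix whose columns are the frame's x, y, z axes.
In Python, from rig import get_state, read_camera, manip gives the robot as it stands. The module is installed in compiled form; this text tells all that it offers.
- The arm moves only by the tool drive_tool, never from a script. Its argument "moves" is one flat list of numbers, 7 for each row, row after row: the turn, a rotation vector about the world's x, y, z in rad, then the shift along the world's x, y, z in cm, then the closure in counts, from 0 (fully open) to 255 (shut). In form: [ax, ay, az, x, y, z, jaw, ax, ay, az, x, y, z, jaw, ...]. A call has 1 to 10 rows; each row is the pose to reach, as a shift and turn from the pose commanded when the call began; what a row does not reach only later rows make up. A row lasts 1/10 s, in which the tool goes at most 50 mm and 8.59 degrees, less where a joint would pass 70% of its speed; a pose out of reach is approached as far as the arm can. A call with a gripper value outside its range is refused whole. The fingers move at their own pace and stop on an object; "grip_force" is the grip in N (left out, the last holds). Time passes only in rows, so rows that repeat a pose let the fingers close. It gives the time, the measured TCP pose, the force and the opening at its end, in the units of the state.
- get_state(): the state, without advancing time (a new reading comes with each control period).
- read_camera(name): name is "side" or "top" or "wrist"; returns a dict with "frame" (400x640x3 uint8, red, green, blue), "fx", "fy", "cx", "cy" (pixels), "world_from_camera" (4x4, takes a point from camera to world coordinates). Camera axes: x right, y up, looking along -z (the intrinsics and any distortion apply to the point x, -y, -z); pixel columns grow to the right and rows downward; lengths in mm; the calibration is good to about 2 mm. A picture is of the moment at which its call begins. There is no depth.
- manip.job_done(): hands the job in, once; it reports no verdict.
The state is a dict: "time": time; "q": joint angles; "qd": joint speeds; "joint_efforts": joint torques, N m; "eef_pos": TCP position; "ee_rot": TCP orientation; "ft_force": force on the tool from outside, world axes, zero at the start; "wrist_torque": the same for the moment, N m; "gripper_width": finger opening in mm.
Only numpy, scipy, OpenCV 4.12 (cv2) and the standard library are available. Lean on these libraries where they do the work, as an engineer would, in place of code of your own. Each camera call takes 0.05 s, during which the arm holds its last target.

## Working session

There is one attempt and no reset: what is moved stays moved. The work goes in short steps, Python scripts to look and compute and a tool call to move; the robot and the scene stay as the last step left them, time stands still between calls to the robot, and variables do not carry over. Pictures are saved under pics/ and viewed, and the job is handed in when it is done.

Besides the shell and the picture viewer there is one more tool, called after "Request:" by a JSON object that holds its "api" and its "payload", one argument or row to a line. drive_tool: Moves the arm, as the interface text tells. Its arguments: {"type":"object","properties":{"moves":{"type":"array","items":{"type":"number"}},"grip_force":{"type":"number"}},"required":["moves"]}

```bash
mkdir -p pics; ls
python3 - <<'E'
from rig import get_state, read_camera, manip
import cv2
s=get_state(); print(s['time'],s['eef_pos'],s['ee_rot'],s['ft_force'],s['gripper_width'])
for n in ['side','top','wrist']:
    c=read_camera(n); cv2.imwrite(f'pics/{n}0.png',c['frame'][:,:,::-1]); print(n,c['fx'],c['fy'],c['cx'],c['cy'],c['world_from_camera'].round(3).tolist(),[k for k in c])
E
```

```text
pics
0.0 [296.47614916 660.71696959 230.16051142] [[-9.12382113e-01  4.09338815e-01 -7.83963949e-04]
 [ 4.09339547e-01  9.12379815e-01 -2.05153627e-03]
 [-1.24500542e-04 -2.19269244e-03 -9.99997588e-01]] [0.85933006 0.26766325 0.15351477] 85.21859556422928
side 435.251016998597 435.251016998597 324.8078746113344 198.4039867097049 [[-0.947, 0.247, -0.204, 267.617], [-0.321, -0.736, 0.596, 799.491], [-0.003, 0.63, 0.777, 1233.167], [0.0, 0.0, 0.0, 1.0]] ['frame', 'fx', 'fy', 'cx', 'cy', 'world_from_camera']
top 414.3852042045809 414.3852042045809 320.99341783123947 201.4069987463987 [[-0.029, 0.986, -0.165, 400.669], [-0.999, -0.034, -0.028, -86.815], [-0.034, 0.164, 0.986, 1223.716], [0.0, 0.0, 0.0, 1.0]] ['frame', 'fx', 'fy', 'cx', 'cy', 'world_from_camera']
wrist 294.1326466471358 294.1326466471358 321.0151839594326 196.52733036119335 [[0.409, -0.869, -0.279, 225.329], [0.912, 0.389, 0.127, 693.617], [-0.002, -0.306, 0.952, 372.844], [0.0, 0.0, 0.0, 1.0]] ['frame', 'fx', 'fy', 'cx', 'cy', 'world_from_camera']
```

View pics/top0.png

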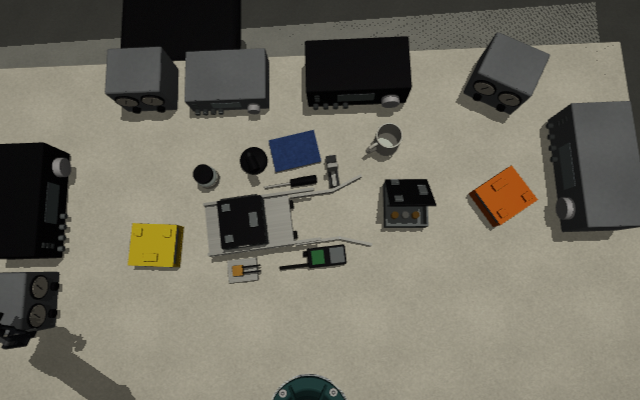

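View pics/side0.png

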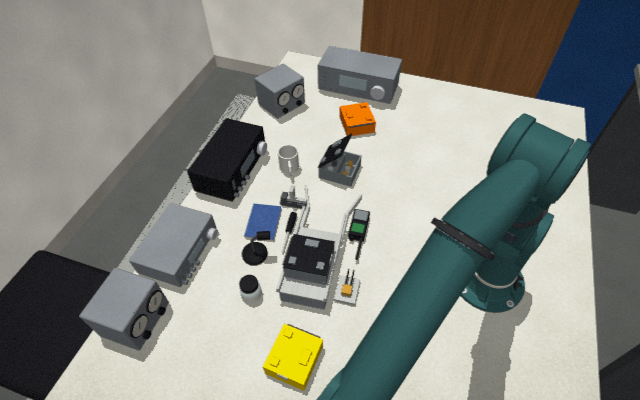

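View pics/wrist0.png

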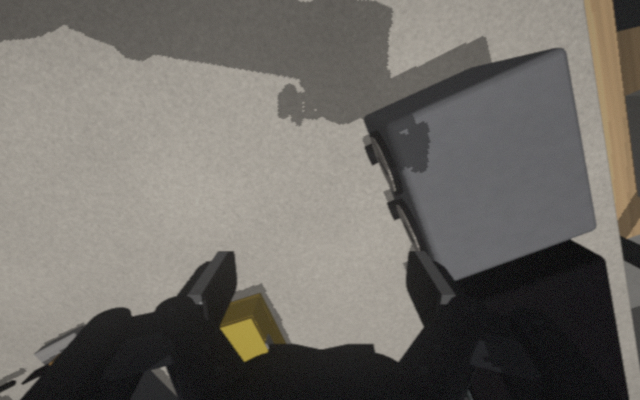

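The top view shows the rack at about px (205-370, 180-255). The black upper case is on the deck at (242,221), the open grey case outside the mouth at (407,205), and the bolt fin near (333,170). The orange and yellow look-alikes sit at (503,196) and (156,245). I'll zoom in to measure.

```bash
cat > h.py <<'E'
import numpy as np, cv2
from rig import get_state, read_camera, manip
def ray(c,u,v):
    T=c['world_from_camera']; d=T[:3,:3]@np.array([(u-c['cx'])/c['fx'],-(v-c['cy'])/c['fy'],-1.]); return T[:3,3],d
def onz(c,u,v,z):
    o,d=ray(c,u,v); return o+d*(z-o[2])/d[2]
def proj(c,p):
    T=c['world_from_camera']; q=T[:3,:3].T@(np.asarray(p,float)-T[:3,3]); return np.array([c['cx']+c['fx']*q[0]/-q[2], c['cy']-c['fy']*q[1]/-q[2]])
def tri(c1,p1,c2,p2):
    o1,d1=ray(c1,*p1);o2,d2=ray(c2,*p2);d1/=np.linalg.norm(d1);d2/=np.linalg.norm(d2)
    s=np.linalg.lstsq(np.c_[d1,-d2],o2-o1,rcond=None)[0]; a=o1+s[0]*d1;b=o2+s[1]*d2
    return (a+b)/2,np.linalg.norm(a-b)
def crop(c,x0,y0,w,h,k,name):
    im=cv2.resize(c['frame'][y0:y0+h,x0:x0+w,::-1],None,fx=k,fy=k,interpolation=cv2.INTER_CUBIC); cv2.imwrite(name,im)
E
python3 - <<'E'
from h import *
import pickle
t=read_camera('top'); s=read_camera('side'); pickle.dump((t,s),open('c0.pkl','wb'))
crop(t,195,155,190,120,4,'pics/tz1.png')
crop(t,370,160,90,80,8,'pics/tz2.png')
crop(s,270,180,110,130,4.5,'pics/sz1.png')
crop(s,300,120,80,80,7,'pics/sz2.png')
E
```

```text
(no output)
```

View pics/tz1.png

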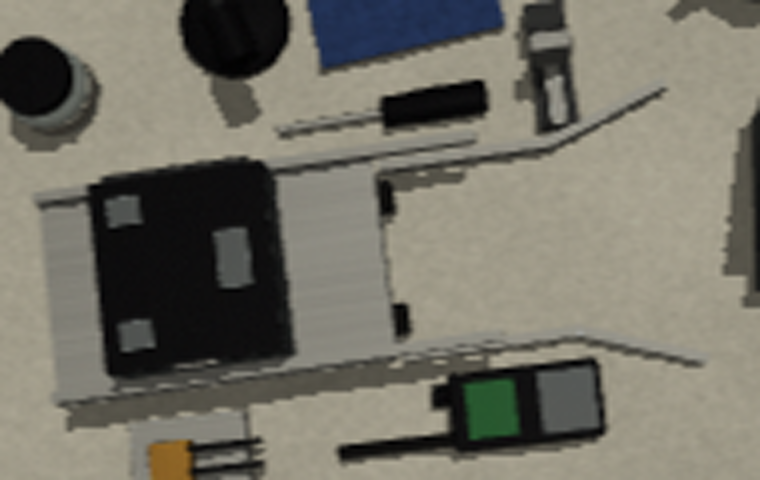

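View pics/tz2.png

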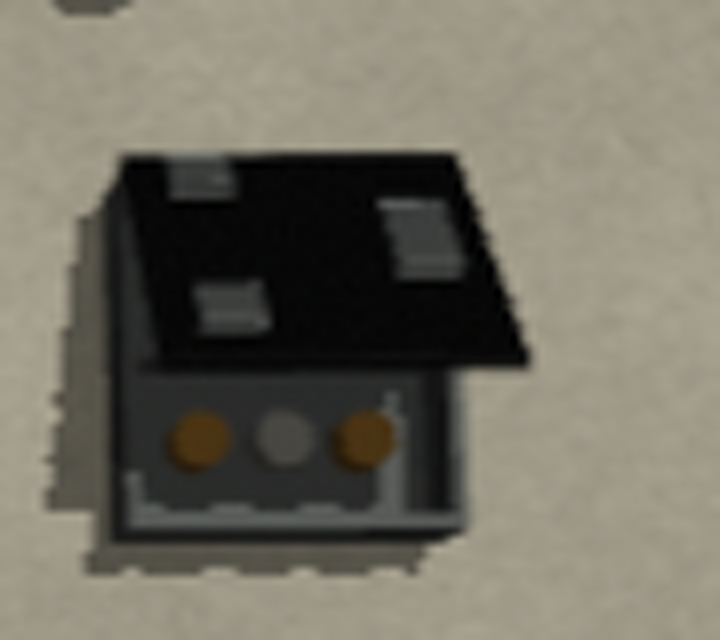

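View pics/sz1.png

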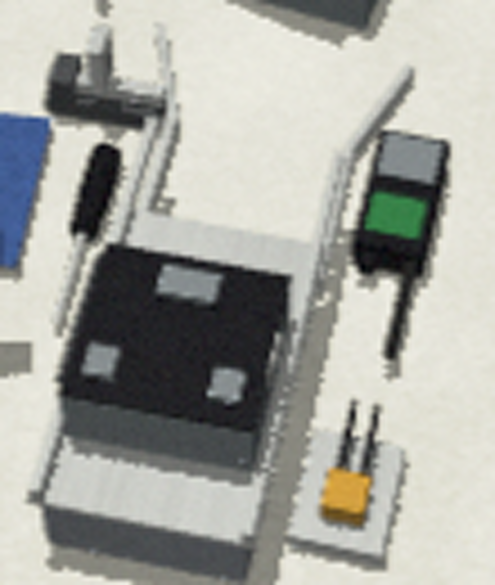

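View pics/sz2.png

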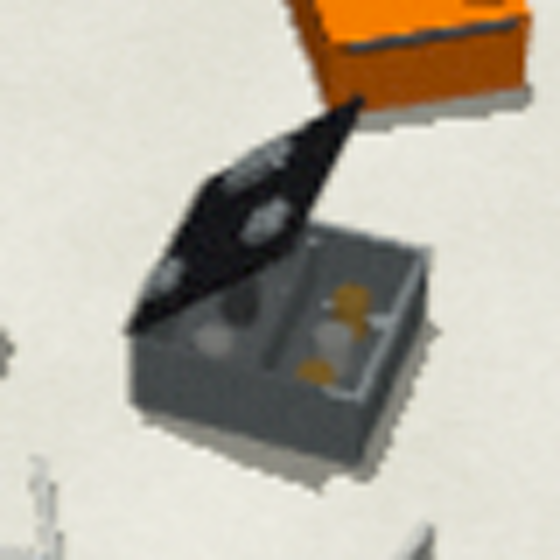

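Run:
```python
from h import *
import pickle
t,s=pickle.load(open('c0.pkl','rb'))
A=lambda u,v:(u/4+195-.375,v/4+155-.375)
B=lambda u,v:(u/8+370-.44,v/8+160-.44)
S1=lambda u,v:(u/4.5+270-.39,v/4.5+180-.39)
S2=lambda u,v:(u/7+300-.43,v/7+120-.43)
def P(n,c,uv,z): print(n,onz(c,*uv,z).round(1))
for n,u,v,z in [('farlip L',38,197,81),('farlip R',475,138,81),('nearlip L',58,403,81),('nearlip R',505,335,81),('deck in far',378,172,67),('deck in near',396,340,67),('deck L far',40,208,67),('deck L near',57,398,67),('railfar knee',548,148,18),('railnear knee',582,337,18),('flare far tip',664,90,18),('flare near tip',702,363,18),('fin top L',530,40,87),('fin top R',568,40,87),('fin bot',545,95,35),
 ('upper lid c1',92,185,125),('c2',250,160,125),('c3',293,352,125),('c4',108,375,125),
 ('lug +42,35',123,211,133),('lug -42',136,335,133),('lug0',234,258,133),('driver L',487,100,20),('radio tl',450,375,34),('radio br',604,435,34)]: P(n,t,A(u,v),z)
for n,u,v,z in [('hinge L',122,155,58),('hinge R',457,155,58),('body nearL',117,530,52),('body nearR',465,525,52),('bodynearR bottom',430,540,0)]: P(n,t,B(u,v),z)
# free edge triang; top (152,365)L,(528,362)R ; side R=(362,97), L=(300,245)
for n,a,b in [('free R',(528,358),(362,97)),('free L',(150,365),(303,243)),('hinge L',(122,155),(130,330)),('nearL rim',(117,530),(362,392)),('nearR rim',(465,520),(432,252))]: print(n,tri(t,B(*a),s,S2(*b)))
for n,u,v,z in [('hingeL',130,328,52),('nearL',362,400,52),('nearR',432,252,52),('bot farL',133,405,0),('bot nearL',362,462,0),('bot nearR',430,335,0)]: P(n,s,S2(u,v),z)
for n,u,v,z in [('deckLfar',47,510,67),('deckLnear',247,545,67),('deck in near',300,262,67),('up c nearin',290,278,125),('up farin',105,248,125),('up farL',65,390,125),('up nearL',258,430,125),('fin top',99,32,87)]: P('side '+n,s,S1(u,v),z)
print(tri(t,A(549,40),s,S1(99,32)))
```

```text
farlip L [596.1 275.9  81. ]
farlip R [627.4 -33.6  81. ]
nearlip L [451.4 259.4  81. ]
nearlip R [488.5 -50.7  81. ]
deck in far [608.1  36.7  67. ]
deck in near [488.5  26.   67. ]
deck L far [590.5 278.8  67. ]
deck L near [455.5 264.4  67. ]
railfar knee [630.5 -84.5  18. ]
railnear knee [ 490.1 -104.5   18. ]
flare far tip [ 671.2 -172.1   18. ]
flare near tip [ 468.6 -190.4   18. ]
fin top L [695.3 -74.6  87. ]
fin top R [ 694.3 -101.3   87. ]
fin bot [666.9 -83.7  35. ]
upper lid c1 [595.6 225.1 125. ]
c2 [609.  117.3 125. ]
c3 [478.3  89.1 125. ]
c4 [466.9 212.8 125. ]
lug +42,35 [575.7 201.6 133. ]
lug -42 [492.2 192.2 133. ]
lug0 [541.4 126.8 133. ]
driver L [668.  -40.4  20. ]
radio tl [464.8  -9.   34. ]
radio br [ 419.1 -117.3   34. ]
hinge L [ 654.4 -238.    58. ]
hinge R [ 650.  -356.9   58. ]
body nearL [ 520.5 -229.7   52. ]
body nearR [ 518.2 -351.7   52. ]
bodynearR bottom [ 518.3 -350.3    0. ]
free R (array([ 560.91978638, -354.57092901,  147.26703339]), np.float64(3.255402356807062))
free L (array([ 558.07498811, -230.59250843,  159.74638784]), np.float64(8.970946456110429))
hinge L (array([ 651.50632524, -238.46915819,   57.2147621 ]), np.float64(6.030155525392518))
nearL rim (array([ 518.57861292, -228.17971456,   65.00749642]), np.float64(1.098355424702184))
nearR rim (array([ 517.48244081, -352.97031537,   48.44780507]), np.float64(5.762363383140514))
hingeL [ 650.6 -244.3   52. ]
nearL [ 519.2 -234.3   52. ]
nearR [ 513.9 -349.7   52. ]
bot farL [ 647.  -236.8    0. ]
bot nearL [ 517.7 -237.2    0. ]
bot nearR [ 508.4 -338.     0. ]
side deckLfar [584.1 284.4  67. ]
side deckLnear [452.5 266.2  67. ]
side deck in near [486.8  47.1  67. ]
side up c nearin [478.4  99.  125. ]
side up farin [605.6 116.  125. ]
side up farL [589.7 227.6 125. ]
side up nearL [462.1 215.4 125. ]
side fin top [694.7 -93.2  87. ]
(array([692.63111206, -88.01015533,  93.64701654]), np.float64(0.8311505696371145))
```

Measured values, in mm and world axes:

| Item | Position | Yaw |
|---|---|---|
| Rack origin | about (549, 32) | about 6.4° |
| Lower case centre | about (584.5, -294) | about -2° |
| Upper case | rack y of about +130 | – |
| Bolt fin | (694, -89), expected (692.5, -90) | – |

The lid is open about 0.77 rad. These agree with the sizes given, so I'm moving above the lower case with the jaws shut.

Request:
{"api": "drive_tool", "payload": {
  "moves": [0, 0, -1.18, 28.8, -95.5, 0, 255, 0, 0, -1.18, 28.8, -95.5, 0, 255, 0, 0, -1.18, 28.8, -95.5, 0, 255, 0, 0, -1.18, 28.8, -95.5, 0, 255, 0, 0, -1.18, 28.8, -95.5, 0, 255, 0, 0, -1.18, 28.8, -95.5, 0, 255, 0, 0, -1.18, 28.8, -95.5, 0, 255, 0, 0, -1.18, 28.8, -95.5, 0, 255, 0, 0, -1.18, 28.8, -95.5, 0, 255, 0, 0, -1.18, 28.8, -95.5, 0, 255]
}}

```text
time: 1.25
eef_pos: [441.5, 181.1, 231.6]
ee_rot: [[0.03, 1.0, 0.001], [1.0, -0.03, 0.0], [0.0, 0.001, -1.0]]
ft_force: [0.6, -0.6, -1.0]
gripper_width: 0.1
```

Request:
{"api": "drive_tool", "payload": {
  "moves": [0, 0, 0, 14.3, -47.5, 0, 255, 0, 0, 0, 14.3, -47.5, 0, 255, 0, 0, 0, 14.3, -47.5, 0, 255, 0, 0, 0, 14.3, -47.5, 0, 255, 0, 0, 0, 14.3, -47.5, 0, 255, 0, 0, 0, 14.3, -47.5, 0, 255, 0, 0, 0, 14.3, -47.5, 0, 255, 0, 0, 0, 14.3, -47.5, 0, 255, 0, 0, 0, 14.3, -47.5, 0, 255, 0, 0, 0, 14.3, -47.5, 0, 255]
}}

```text
time: 2.25
eef_pos: [584.6, -294.7, 231.3]
ee_rot: [[0.032, 1.0, 0.0], [1.0, -0.032, -0.0], [-0.0, 0.0, -1.0]]
ft_force: [1.0, 0.3, -0.3]
gripper_width: -0.2
```

Run:
```python
from h import *
s=get_state(); print(s['time'],s['eef_pos'],s['q'])
w=read_camera('wrist'); cv2.imwrite('pics/w1.png',w['frame'][:,:,::-1])
```

```text
2.25 [ 584.5718849  -294.71692901  231.34045802] [ 0.08733457  0.53790733  0.4563841   1.79054029 -0.2969833   0.8809279
  0.6470755 ]
```

View pics/w1.png

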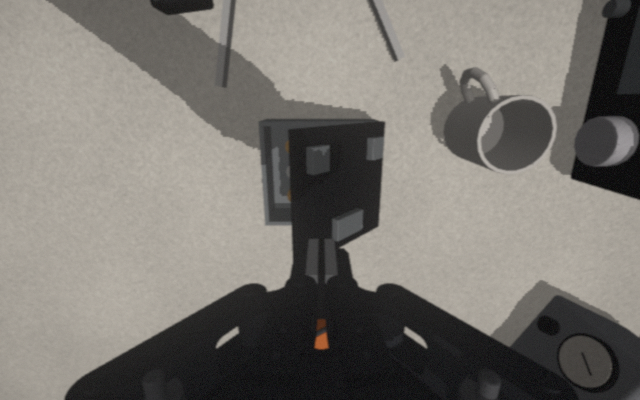

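The wrist view shows the shut fingertips at about (320,240), over the lid's middle, with the big lug at (348,222) to one side. Next I press straight down.

Request:
{"api": "drive_tool", "payload": {
  "moves": [0, 0, 0, 0, 0, -5, 255, 0, 0, 0, 0, 0, -9, 255, 0, 0, 0, 0, 0, -11, 255, 0, 0, 0, 0, 0, -12.5, 255, 0, 0, 0, 0, 0, -14, 255, 0, 0, 0, 0, 0, -15, 255, 0, 0, 0, 0, 0, -16, 255, 0, 0, 0, 0, 0, -16.5, 255, 0, 0, 0, 0, 0, -16.9, 255]
}}

```text
time: 3.2
eef_pos: [584.1, -292.3, 62.2]
ee_rot: [[0.031, 1.0, 0.0], [1.0, -0.031, -0.0], [-0.0, 0.0, -1.0]]
ft_force: [-0.8, 0.3, 0.6]
gripper_width: 0.3
```

Request:
{"api": "drive_tool", "payload": {
  "moves": [0, 0, 0, 0, 0, -0.2, 255, 0, 0, 0, 0, 0, -0.4, 255, 0, 0, 0, 0, 0, -0.5, 255, 0, 0, 0, 0, 0, -0.5, 255]
}}

```text
time: 3.6
eef_pos: [584.3, -292.4, 58.1]
ee_rot: [[0.031, 1.0, 0.001], [1.0, -0.031, 0.0], [0.0, 0.0, -1.0]]
ft_force: [-2.8, 1.7, 4.7]
gripper_width: -0.1
```

Run:
```python
from h import *
w=read_camera('side'); crop(w,260,80,200,150,4,'pics/s2.png')
w=read_camera('top'); crop(w,350,120,150,120,5,'pics/t2.png')
```

```text
(no output)
```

View pics/s2.png

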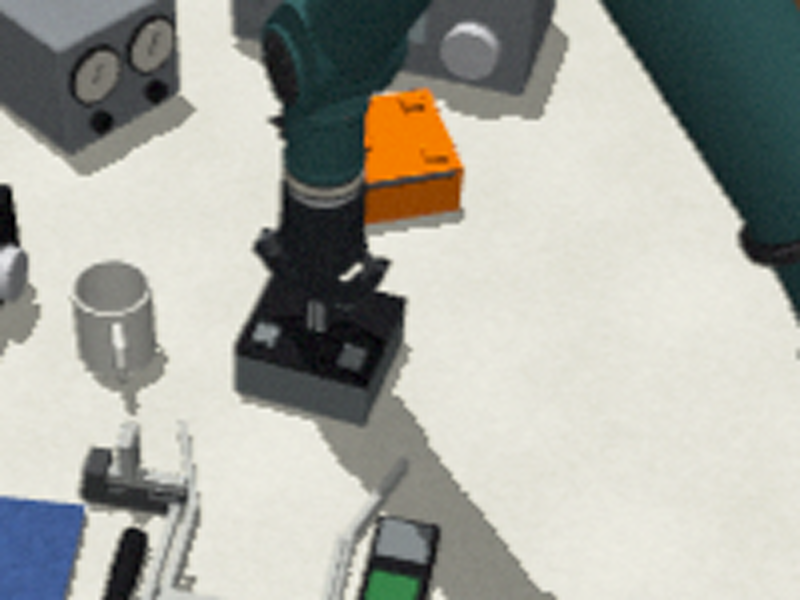

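View pics/t2.png

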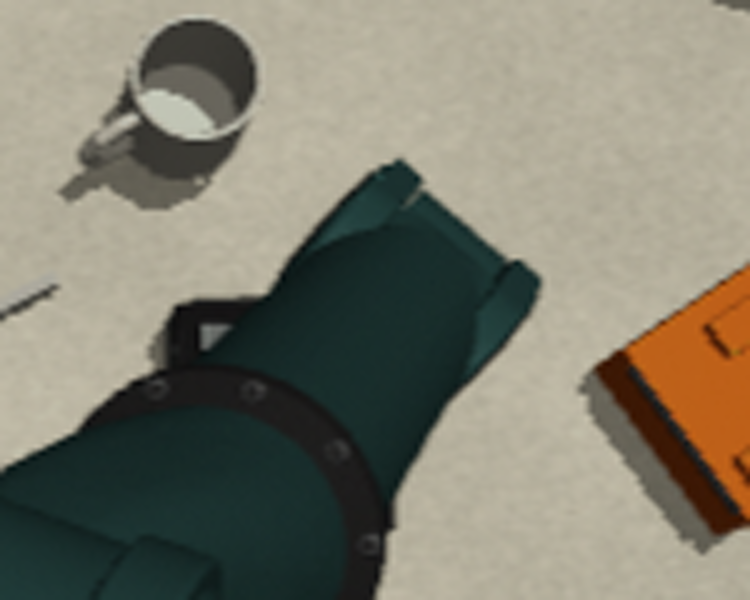

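The side view shows the lid flat, with lugs at (265,335) and (352,357), and z 58 matches the shut height. Next is a firm last press, then round to the case's -y end with the fingers open.

Request:
{"api": "drive_tool", "payload": {
  "moves": [0, 0, 0, 0, 0, -0.2, 255, 0, 0, 0, 0, 0, -0.2, 255, 0, 0, 0, 0, 0, 4.5, 255, 0, 0, 0, 0, -4.5, 5.5, 0, 0, 0, 0, -0.2, -9.4, 5.5, 0, 0, 0, 0, -0.2, -9.4, 3, 0, 0, 0, 0, -0.2, -9.4, 0, 0, 0, 0, 0, -0.2, -9.4, -3, 0, 0, 0, 0, -0.2, -9.4, -4.7, 0, 0, 0, 0, -0.2, -9.4, -4.7, 0]
}}

```text
time: 4.7
eef_pos: [580.8, -384.7, 7.6]
ee_rot: [[0.031, 1.0, -0.004], [1.0, -0.031, 0.003], [0.003, -0.004, -1.0]]
ft_force: [0.1, 0.2, 1.0]
gripper_width: 85.7
```

Run:
```python
from h import *
w=read_camera('wrist'); cv2.imwrite('pics/w3.png',w['frame'][:,:,::-1])
w=read_camera('side'); crop(w,260,80,200,150,4,'pics/s3.png')
w=read_camera('top'); crop(w,350,120,150,120,5,'pics/t3.png')
```

```text
(no output)
```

View pics/w3.png

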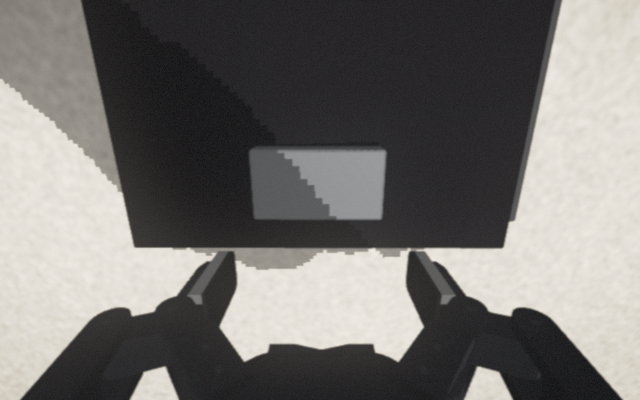

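View pics/s3.png

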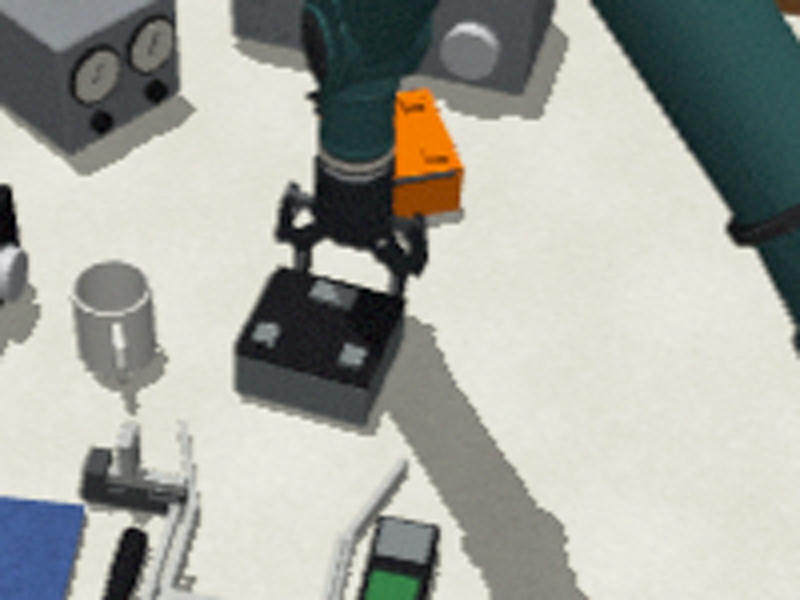

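View pics/t3.png

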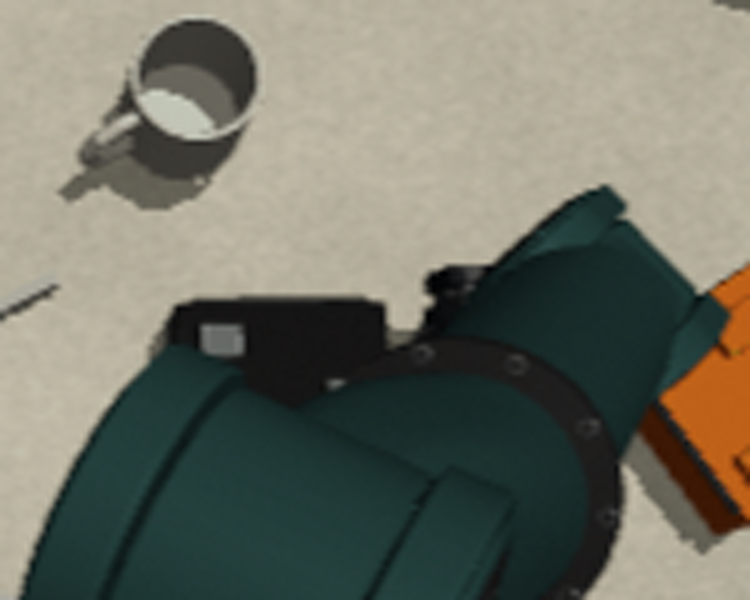

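The wrist view shows the lid shut. Its end edge is level at row 246, from x=135 to 508, so the case is square and centred with the fingers. I'll compute the push from this.

Run:
```python
from h import *
w=read_camera('wrist')
a=onz(w,135,246,58);b=onz(w,508,246,58);l=onz(w,318,183,66);m=(a+b)/2
yaw=np.arctan2(b[1]-a[1],b[0]-a[0]); print(a,b,np.linalg.norm(a-b),m,np.degrees(yaw),l)
C=m+60*np.array([-np.sin(yaw),np.cos(yaw),0]); print('C',C)
for O in [(549,32),(550.5,32)]:
  p=0.112; d=C[:2]-O; print(d@[np.cos(p),np.sin(p)],d@[-np.sin(p),np.cos(p)])
```

```text
[ 516.88120813 -355.68304711   58.        ] [ 652.14745501 -359.99025869   58.        ] 135.33480563584638 [ 584.51433157 -357.8366529    58.        ] -1.8238229612802348 [ 584.0764914  -331.95461253   66.        ]
C [ 586.42391199 -297.86704808   58.        ]
0.32151656740590767 -331.98300441864865
-1.1690852629788824 -331.81535543042173
```

Request:
{"api": "drive_tool", "payload": {
  "moves": [0, 0, 0, 0.1, 0.8, 0, 0, 0, 0, 0, 0.3, 1.6, 0, 0, 0, 0, 0.04, 0.5, 2.4, 0, 0, 0, 0, 0.07, 0.65, 3.2, 0, 0, 0, 0, 0.105, 0.8, 4.0, 0, 0, 0, 0, 0.143, 0.97, 4.8, 0, 0, 0, 0, 0.143, 0.8, 6.3, 0, 0, 0, 0, 0.143, 0.65, 7.6, 0, 0, 0, 0, 0.143, 0.6, 8.1, 0, 0, 0, 0, 0.143, 0.6, 8.1, 0, 0]
}}

```text
time: 5.9
eef_pos: [588.8, -305.0, 10.9]
ee_rot: [[-0.114, 0.994, 0.001], [0.994, 0.114, -0.001], [-0.001, 0.001, -1.0]]
ft_force: [1.7, -3.1, 2.0]
gripper_width: 85.5
```

Run:
```python
from h import *
w=read_camera('wrist'); cv2.imwrite('pics/w4.png',w['frame'][:,:,::-1])
w=read_camera('top'); crop(w,300,140,150,120,5,'pics/t4.png')
w=read_camera('side'); crop(w,260,100,150,120,5,'pics/s4.png')
```

```text
(no output)
```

View pics/w4.png

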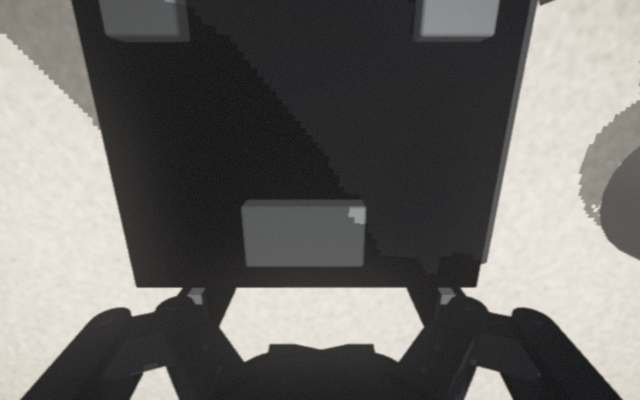

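View pics/s4.png

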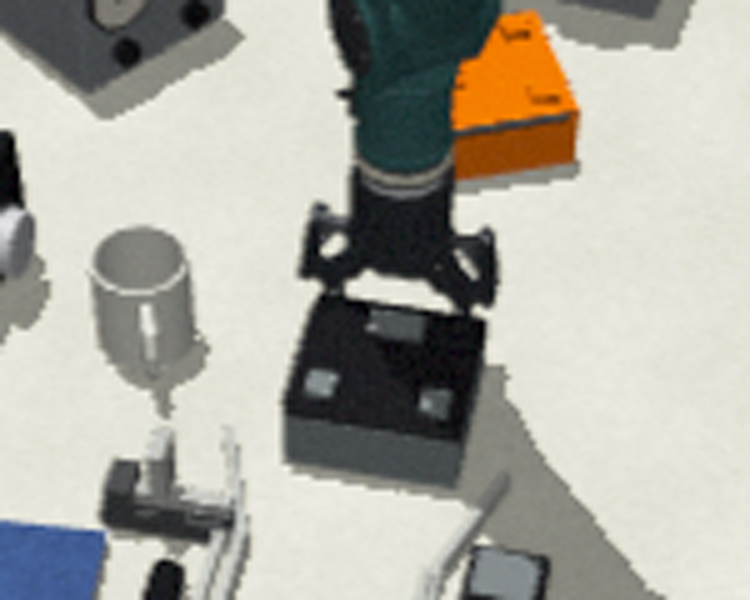

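View pics/t4.png

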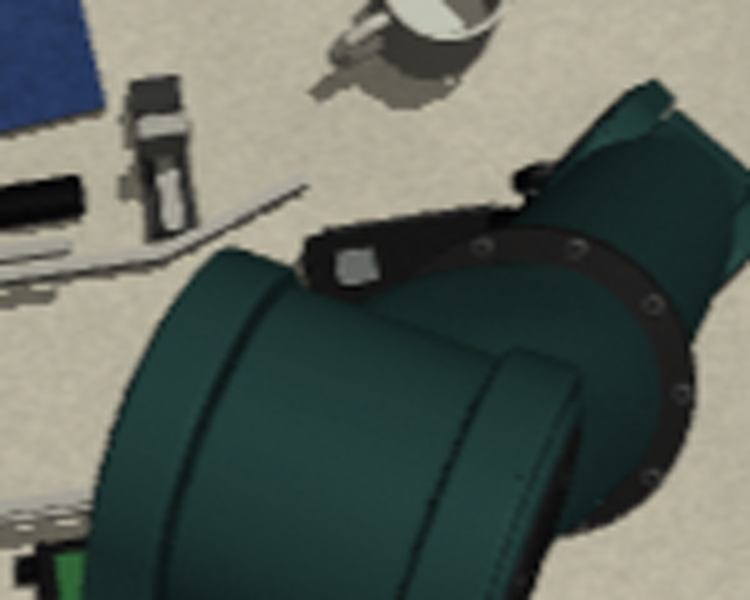

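The end edge is level at row 287, from x=136 to 480, so the case is square with the tool but slightly left of it. I'll check that against the rack's centre line.

```bash
cat >> h.py <<'E'
def rk(p,O=(549.5,32),ps=0.113):
    d=np.asarray(p)[:2]-O; return np.array([d@[np.cos(ps),np.sin(ps)],d@[-np.sin(ps),np.cos(ps)]])
E
python3 - <<'E'
from h import *
w=read_camera('wrist')
a=onz(w,136,287,58);b=onz(w,480,287,58);l=onz(w,304,234,66);m=(a+b)/2
l1=onz(w,147,20,66);l2=onz(w,457,20,66)
print(a,b,m,rk(a),rk(b),rk(m),'lug',rk(l)); s=get_state(); print('tcp',rk(s['eef_pos']))
E
```

```text
[ 518.16836616 -300.44116178   58.        ] [ 646.89631171 -285.86545855   58.        ] [ 582.53233893 -293.15331016   58.        ] [ -68.61776571 -326.788004  ] [  60.93274193 -326.8205811 ] [  -3.84251189 -326.80429255] lug [  -4.48062222 -301.20405581]
tcp [   0.6080523  -339.29898711]
```

The case is about 4 mm toward -x, within what the flare can guide. I'll push along the rack axis and watch the force.

Request:
{"api": "drive_tool", "payload": {
  "moves": [0, 0, 0, -0.1, 1, 0, 0, 0, 0, 0, -0.25, 2.2, 0, 0, 0, 0, 0, -0.4, 3.5, 0, 0, 0, 0, 0, -0.54, 4.8, 0, 0, 0, 0, 0, -0.68, 6, 0, 0, 0, 0, 0, -0.82, 7.2, 0, 0, 0, 0, 0, -0.95, 8.4, 0, 0, 0, 0, 0, -1.1, 9.6, 0, 0, 0, 0, 0, -1.2, 10.5, 0, 0, 0, 0, 0, -1.2, 10.5, 0, 0]
}}

```text
time: 7.1
eef_pos: [578.3, -200.7, 10.9]
ee_rot: [[-0.11, 0.994, 0.004], [0.994, 0.11, -0.002], [-0.002, 0.004, -1.0]]
ft_force: [3.4, -3.7, 2.1]
gripper_width: 85.4
```

Run:
```python
from h import *
w=read_camera('wrist'); cv2.imwrite('pics/w5.png',w['frame'][:,:,::-1])
w=read_camera('side'); crop(w,260,120,150,120,5,'pics/s5.png')
```

```text
(no output)
```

View pics/w5.png

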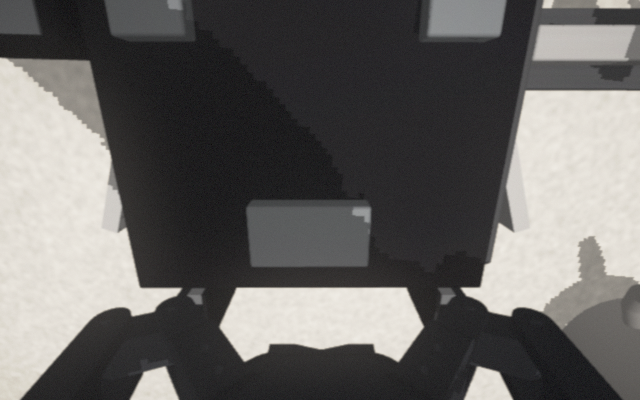

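View pics/s5.png

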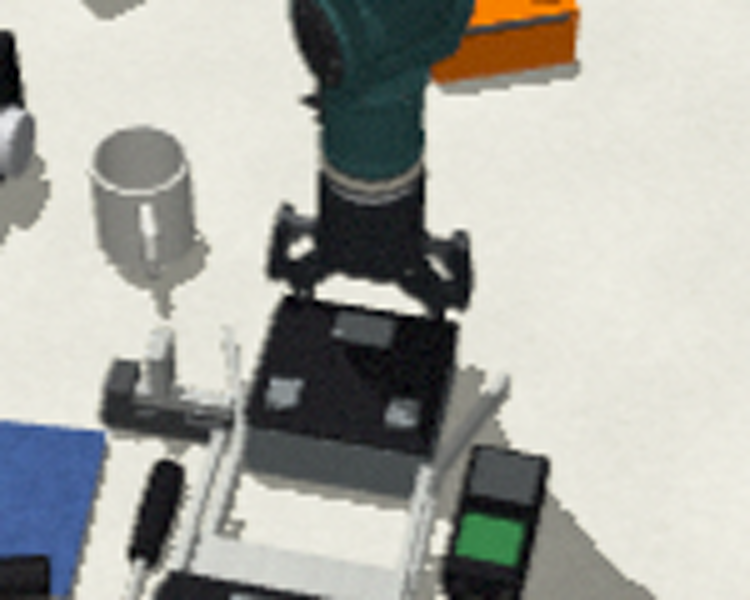

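The case is entering the bay straight, with about 5 N at the wrist. About 94 mm is left, so I'm continuing and slowing at the end.

Request:
{"api": "drive_tool", "payload": {
  "moves": [0, 0, 0, -0.12, 1.1, 0, 0, 0, 0, 0, -0.28, 2.4, 0, 0, 0, 0, 0, -0.43, 3.7, 0, 0, 0, 0, 0, -0.58, 5, 0, 0, 0, 0, 0, -0.72, 6.2, 0, 0, 0, 0, 0, -0.84, 7.3, 0, 0, 0, 0, 0, -0.94, 8.2, 0, 0, 0, 0, 0, -1, 8.8, 0, 0, 0, 0, 0, -1.03, 9.1, 0, 0, 0, 0, 0, -1.03, 9.1, 0, 0]
}}

```text
time: 8.2
eef_pos: [567.1, -110.5, 10.5]
ee_rot: [[-0.11, 0.994, 0.003], [0.994, 0.11, -0.002], [-0.002, 0.003, -1.0]]
ft_force: [3.7, -4.4, 1.8]
gripper_width: 85.7
```

Request:
{"api": "drive_tool", "payload": {
  "moves": [0, 0, 0, -0.02, 0.2, 0, 0, 0, 0, 0, -0.04, 0.4, 0, 0, 0, 0, 0, -0.04, 0.4, 0, 0]
}}

```text
time: 8.5
eef_pos: [566.8, -107.3, 10.6]
ee_rot: [[-0.109, 0.994, 0.003], [0.994, 0.109, -0.003], [-0.003, 0.003, -1.0]]
ft_force: [4.0, -5.3, 1.5]
gripper_width: 85.5
```

Request:
{"api": "drive_tool", "payload": {
  "moves": [0, 0, 0, -0.02, 0.2, 0, 0, 0, 0, 0, -0.04, 0.4, 0, 0, 0, 0, 0, -0.04, 0.4, 0, 0]
}}

```text
time: 8.8
eef_pos: [566.4, -104.4, 10.6]
ee_rot: [[-0.109, 0.994, 0.004], [0.994, 0.109, -0.004], [-0.005, 0.003, -1.0]]
ft_force: [4.5, -6.9, 0.7]
gripper_width: 85.2
```

Request:
{"api": "drive_tool", "payload": {
  "moves": [0, 0, 0, -0.02, 0.2, 0, 0, 0, 0, 0, -0.04, 0.4, 0, 0, 0, 0, 0, -0.04, 0.4, 0, 0]
}}

```text
time: 9.1
eef_pos: [566.5, -104.6, 10.7]
ee_rot: [[-0.108, 0.994, 0.006], [0.994, 0.108, -0.01], [-0.01, 0.005, -1.0]]
ft_force: [4.6, -13.7, -1.4]
gripper_width: 85.3
```

The force rose to 14 N with no further motion, so the case is on its stops. Backing off and up to look.

Request:
{"api": "drive_tool", "payload": {
  "moves": [0, 0, 0, 0.3, -3, 0, 0, 0, 0, 0, 0.6, -5.5, 0, 0, 0, 0, 0, 0.6, -5.5, 4, 0, 0, 0, 0, 2.5, -6, 9, 0, 0, 0, 0, 6, -7.5, 14, 0, 0, 0, 0, 10, -7.5, 15, 0, 0, 0, 0, 10, -7.5, 15, 0]
}}

```text
time: 9.8
eef_pos: [671.1, -170.9, 163.7]
ee_rot: [[-0.115, 0.993, 0.009], [0.993, 0.115, 0.0], [-0.001, 0.009, -1.0]]
ft_force: [0.7, -1.0, -0.1]
gripper_width: 85.0
```

Run:
```python
from h import *
import pickle
s=get_state(); print(s['eef_pos'],rk(s['eef_pos']),s['ft_force'])
w=read_camera('wrist'); cv2.imwrite('pics/w6.png',w['frame'][:,:,::-1])
sd=read_camera('side'); crop(sd,260,160,120,120,5,'pics/s6.png')
t=read_camera('top'); crop(t,195,155,190,120,4,'pics/t6.png')
pickle.dump((w,sd,t),open('c6.pkl','wb'))
```

```text
[ 671.10716393 -170.93864598  163.72070303] [  97.94829391 -215.35674605] [ 0.71937421 -0.96723984 -0.09725018]
```

View pics/w6.png

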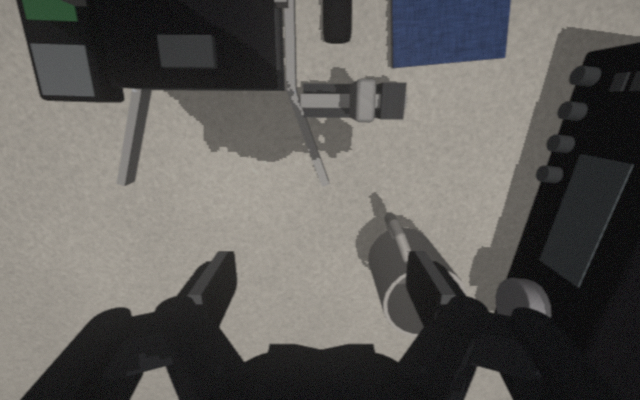

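View pics/s6.png

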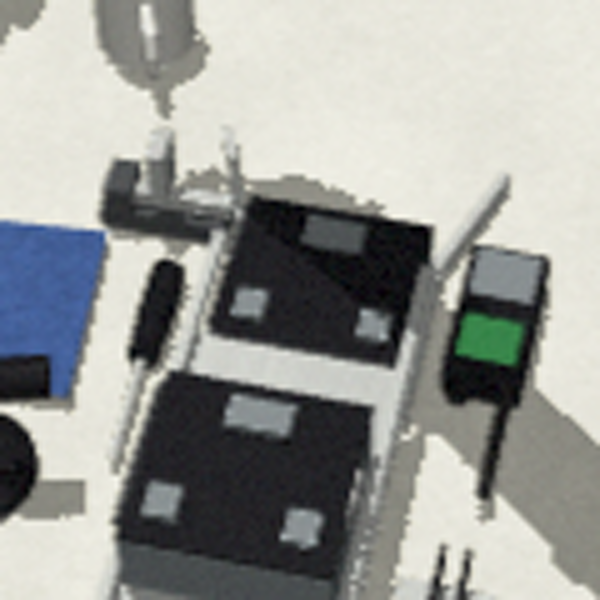

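View pics/t6.png

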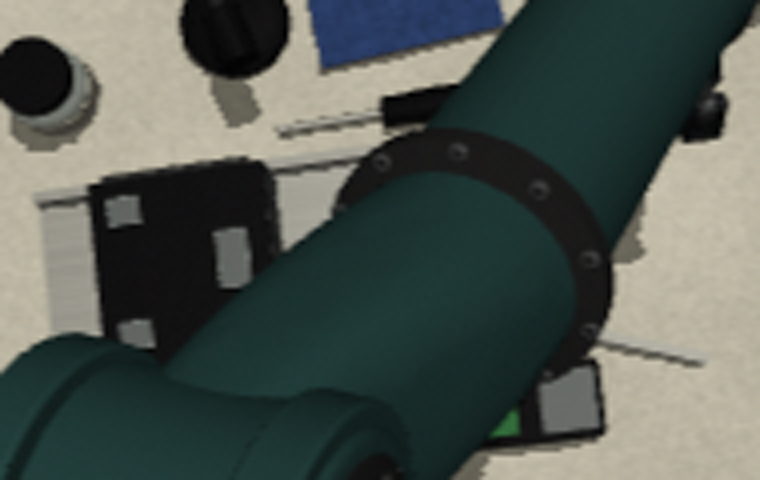

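The wrist view shows the case's end edge at about row 90, parallel with the bolt bar, and the fin's top at about (366,100). I'll work out their positions.

Run:
```python
from h import *
import pickle
w,s,t=pickle.load(open('c6.pkl','rb'))
S=lambda u,v:(u/5+260-.4,v/5+160-.4)
crop(w,100,60,320,70,2.5,'pics/w6z.png')
print('fin top', onz(w,366,80,87),rk(onz(w,366,80,87)),rk(onz(w,366,121,87)),rk(onz(w,358,100,87)),rk(onz(w,375,100,87)))
for n,u,v,z in [('end R',284,90,58),('end L',122,90,58),('lug',186,51,66)]: p=onz(w,u,v,z);print(n,p.round(1),rk(p))
for n,u,v,z in [('endfar',250,198,58),('endnear',432,227,58),('infar',212,332,58),('innear',392,366,58),('lug0',335,233,66),('lugfar',250,302,66),('lugnear',374,324,66),
 ('U infar',168,374,125),('U innear',372,405,125),('U outnear',338,572,125),('U outfar',118,540,125),('Ulug0',262,413,133),('Ulf',163,500,133),('Uln',302,527,133)]: p=onz(s,*S(u,v),z);print(n,p.round(1),rk(p))
```

```text
fin top [692.4528495  -74.49171409  87.        ] [ 130.03316718 -121.93185713] [ 131.41502693 -149.59442393] [ 125.01339268 -135.16127679] [ 137.08608654 -135.12537317]
end R [633.1 -87.   58. ] [  69.6615451  -127.64247884]
end L [ 506.2 -101.8   58. ] [ -58.12481979 -128.05709111]
lug [560.2 -68.5  66. ] [  -0.69069944 -101.09669109]
endfar [625.4 -82.5  58. ] [  62.46440139 -122.29749197]
endnear [498.1 -98.2  58. ] [ -65.75588383 -123.56479577]
infar [610.3  32.7  58. ] [60.46658022 -6.16156347]
innear [489.2  20.7  58. ] [-61.19521019  -4.42361252]
lug0 [557.6 -66.1  66. ] [ -3.01232617 -98.37412319]
lugfar [592.6   7.   66. ] [ 40.01331476 -29.67986405]
lugnear [509.   -2.1  66. ] [-44.04302478 -29.35397475]
U infar [605.3 114.6 125. ] [64.72003115 75.83521601]
U innear [479.4  96.3 125. ] [-62.39203438  71.82367835]
U outnear [462.6 211.6 125. ] [-66.0519601  188.23619292]
U outfar [590.4 232.5 125. ] [ 63.2856302  194.56760662]
Ulug0 [538.9 128.  133. ] [ 0.25374933 96.56673592]
Ulf [573.2 203.4 133. ] [ 42.92376012 167.64480501]
Uln [490.3 194.6 133. ] [-40.46201102 168.22209162]
```

View pics/w6z.png

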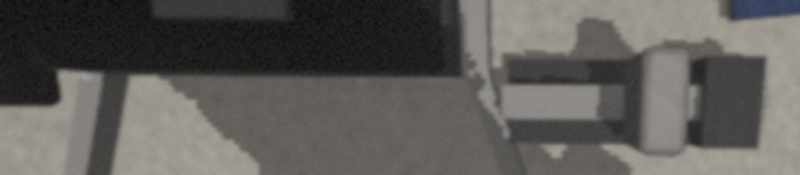

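The case end measures rack y of about -128, so it is fully home. The fin is at rack (131, -136). I'll pinch it from above, set slightly outward to keep the fingers off the case.

Request:
{"api": "drive_tool", "payload": {
  "moves": [0, 0, 0, 1.2, 4, 0, 0, 0, 0, 0, 2.5, 7.5, 0, 0, 0, 0, 0, 2.5, 7.5, -4, 0, 0, 0, 0, 2.5, 7.5, -8, 0, 0, 0, 0, 2.5, 7.5, -10.5, 0, 0, 0, 0, 2.5, 7.5, -11.4, 0, 0, 0, 0, 2.5, 7.5, -11.4, 120, 0, 0, 0, 2.5, 7.5, -11.4, 255, 0, 0, 0, 2.5, 7.5, -11.4, 255, 0, 0, 0, 2.5, 7.5, -11.4, 255],
  "grip_force": 25
}}

```text
time: 10.95
eef_pos: [690.6, -97.5, 47.9]
ee_rot: [[-0.112, 0.994, 0.002], [0.994, 0.112, -0.0], [-0.0, 0.002, -1.0]]
ft_force: [0.8, 0.2, -0.4]
gripper_width: 28.0
```

Run:
```python
from h import *
s=get_state(); print(s['eef_pos'],rk(s['eef_pos']),s['ft_force'],s['gripper_width'])
w=read_camera('wrist'); cv2.imwrite('pics/w7.png',w['frame'][:,:,::-1])
```

```text
[690.60723144 -97.50863503  47.91698638] [ 125.60393951 -144.59387156] [ 0.79422877  0.2155315  -0.36267725] 28.03230076289098
```

View pics/w7.png

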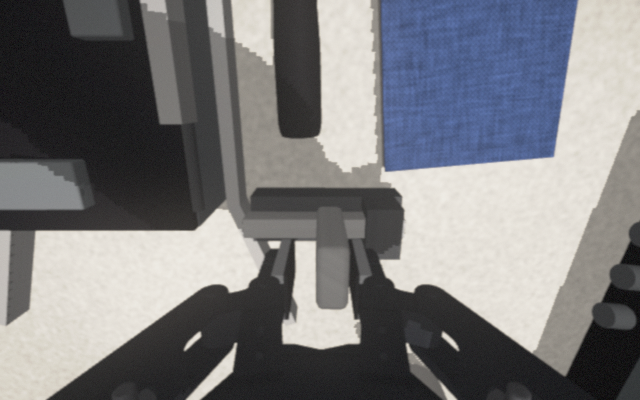

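The fin, at (332,258), is between the pads and the fingers are still closing. I'll centre and finish the grip.

Request:
{"api": "drive_tool", "payload": {
  "moves": [0, 0, 0, 0.5, 0.05, 0, 255, 0, 0, 0, 0.5, 0.05, 0, 255, 0, 0, 0, 0.5, 0.05, 0, 255, 0, 0, 0, 0.5, 0.05, 0, 255]
}}

```text
time: 11.4
eef_pos: [695.2, -97.0, 47.7]
ee_rot: [[-0.111, 0.994, 0.001], [0.994, 0.111, 0.0], [0.0, 0.001, -1.0]]
ft_force: [-1.5, 0.6, 6.2]
gripper_width: 13.7
```

Gripped at 13.7 mm, which matches the fin's 14 mm. Pulling along rack -x.

Request:
{"api": "drive_tool", "payload": {
  "moves": [0, 0, 0, -0.8, -0.09, 0, 255, 0, 0, 0, -1.8, -0.2, 0, 255, 0, 0, 0, -2.8, -0.31, 0, 255, 0, 0, 0, -3.8, -0.43, 0, 255, 0, 0, 0, -4.6, -0.52, 0, 255, 0, 0, 0, -5.2, -0.59, 0, 255, 0, 0, 0, -5.5, -0.62, 0, 255, 0, 0, 0, -5.7, -0.64, 0, 255, 0, 0, 0, -5.7, -0.64, 0, 255]
}}

```text
time: 12.3
eef_pos: [640.6, -103.0, 47.7]
ee_rot: [[-0.112, 0.994, 0.006], [0.994, 0.112, -0.0], [-0.001, 0.006, -1.0]]
ft_force: [4.3, 1.2, 5.6]
gripper_width: 13.8
```

Run:
```python
from h import *
s=get_state(); print(s['eef_pos'],rk(s['eef_pos']),s['ft_force'],s['gripper_width'])
```

```text
[ 640.58438807 -103.00067332   47.73840631] [  75.28084686 -144.41032388] [4.34068758 1.23128961 5.62195633] 13.762414276670217
```

Request:
{"api": "drive_tool", "payload": {
  "moves": [0, 0, 0, -0.3, -0.03, 0, 255, 0, 0, 0, -0.5, -0.05, 0, 255, 0, 0, 0, -0.5, -0.05, 0, 255]
}}

```text
time: 12.6
eef_pos: [640.6, -103.1, 47.9]
ee_rot: [[-0.113, 0.994, 0.015], [0.994, 0.113, -0.002], [-0.004, 0.014, -1.0]]
ft_force: [13.0, 1.5, -2.1]
gripper_width: 13.7
```

The bolt is on its hard stop: 13 N, no motion, x≈75. Releasing, rising, and crossing to the deck's left end.

Request:
{"api": "drive_tool", "payload": {
  "moves": [0, 0, 0, 0.4, 0.05, 0, 150, 0, 0, 0, 0.5, 0.05, 0, 150, 0, 0, 0, 0.5, 0.05, 1, 150, 0, 0, 0, 0.5, 0.05, 5, 150, 0, 0, 0, 0.5, 0.05, 10, 100, 0, 0, 0, 0.5, 0.05, 15, 0, 0, 0, 0, -1, 4, 17, 0, 0, 0, 0, -3, 9, 17, 0, 0, 0, 0, -4.5, 14, 17, 0, 0, 0, 0, -6, 19, 17, 0]
}}

```text
time: 13.6
eef_pos: [573.0, 79.3, 216.9]
ee_rot: [[-0.11, 0.994, -0.001], [0.994, 0.11, 0.0], [0.0, -0.001, -1.0]]
ft_force: [1.0, 0.9, -0.1]
gripper_width: 85.2
```

Run:
```python
from h import *
import pickle
s=get_state(); print(s['eef_pos'],s['ft_force'],s['gripper_width'])
sd=read_camera('side'); crop(sd,260,160,120,120,5,'pics/s8.png')
t=read_camera('top'); crop(t,195,155,190,120,4,'pics/t8.png')
```

```text
[573.016283    79.26643273 216.8997456 ] [ 0.99056665  0.88769158 -0.07381047] 85.2117917214297
```

View pics/s8.png

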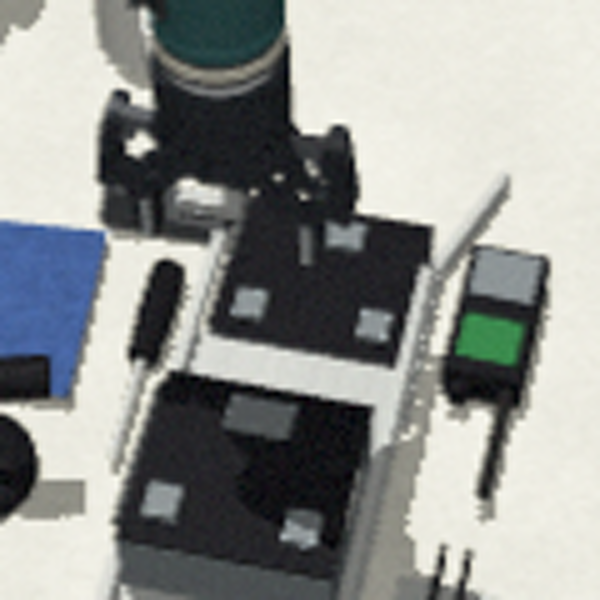

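View pics/t8.png

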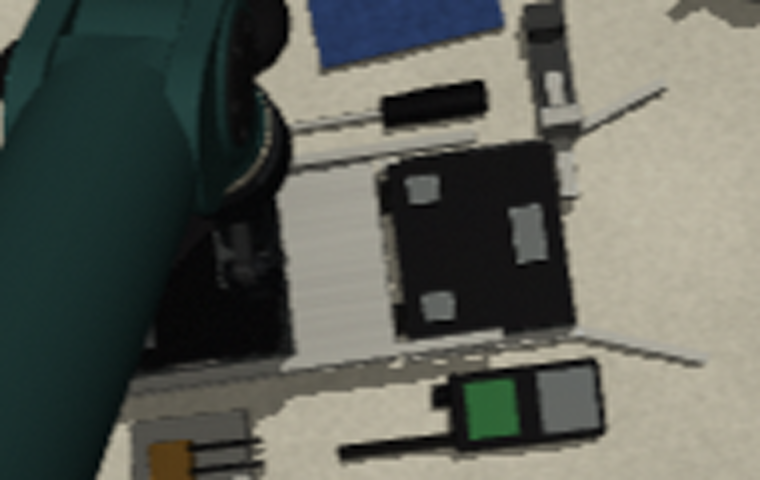

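The top view shows the bolt bar across the mouth at (568,175) and the fin moved to (560,115). The lower case is square in the bay. Moving behind the upper case.

Request:
{"api": "drive_tool", "payload": {
  "moves": [0, 0, 0, -1.2, 4.5, 0, 0, 0, 0, 0, -2.5, 9, 0, 0, 0, 0, 0, -3.8, 13.5, 0, 0, 0, 0, 0, -4.9, 17.6, 0, 0, 0, 0, 0, -4.9, 17.6, -4, 0, 0, 0, 0, -4.9, 17.6, -8, 0, 0, 0, 0, -4.9, 17.6, -11, 0, 0, 0, 0, -4.9, 17.6, -13, 0, 0, 0, 0, -4.9, 17.6, -13.8, 0, 0, 0, 0, -4.9, 17.6, -13.8, 0]
}}

```text
time: 14.7
eef_pos: [525.2, 253.4, 77.6]
ee_rot: [[-0.111, 0.994, -0.002], [0.994, 0.111, -0.001], [-0.001, -0.002, -1.0]]
ft_force: [0.1, 0.6, -0.4]
gripper_width: 85.4
```

Run:
```python
from h import *
s=get_state(); print(s['eef_pos'],rk(s['eef_pos']),s['ft_force'],s['gripper_width'])
w=read_camera('wrist'); cv2.imwrite('pics/w9.png',w['frame'][:,:,::-1])
sd=read_camera('side'); crop(sd,240,180,140,120,5,'pics/s9.png')
```

```text
[525.15934123 253.42641577  77.63530397] [  0.78254859 222.75886713] [ 0.13743211  0.58065392 -0.35856036] 85.37585352466911
```

View pics/w9.png

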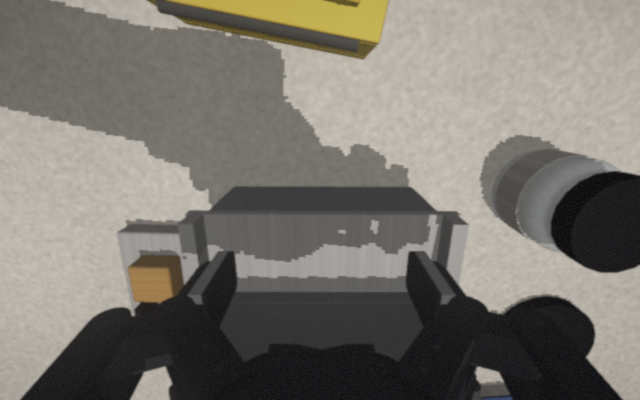

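View pics/s9.png

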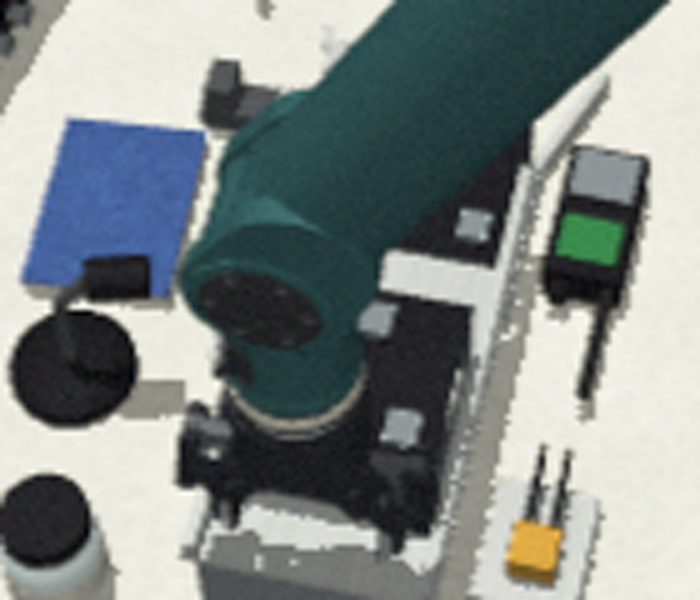

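The fingers stand inside the lips, behind the upper case and square with the deck. Pushing along rack -y.

Request:
{"api": "drive_tool", "payload": {
  "moves": [0, 0, 0, 0.1, -1, 0, 0, 0, 0, 0, 0.22, -1.9, 0, 0, 0, 0, 0, 0.33, -2.9, 0, 0, 0, 0, 0, 0.46, -4.1, 0, 0, 0, 0, 0, 0.6, -5.3, 0, 0, 0, 0, 0, 0.74, -6.5, 0, 0, 0, 0, 0, 0.88, -7.7, 0, 0, 0, 0, 0, 1, -8.9, 0, 0, 0, 0, 0, 1.13, -10, 0, 0, 0, 0, 0, 1.13, -10, 0, 0]
}}

```text
time: 15.8
eef_pos: [537.3, 150.8, 78.1]
ee_rot: [[-0.108, 0.994, -0.0], [0.994, 0.108, -0.002], [-0.002, -0.001, -1.0]]
ft_force: [-0.5, -0.5, -0.1]
gripper_width: 85.5
```

Run:
```python
from h import *
s=get_state(); print(s['eef_pos'],rk(s['eef_pos']),s['ft_force'],s['gripper_width'])
sd=read_camera('side'); crop(sd,240,160,140,120,5,'pics/s10.png')
```

```text
[537.27558538 150.82288128  78.12567885] [  1.2519781  119.44348445] [-0.49171607 -0.4822718  -0.05834077] 85.49696377970118
```

View pics/s10.png

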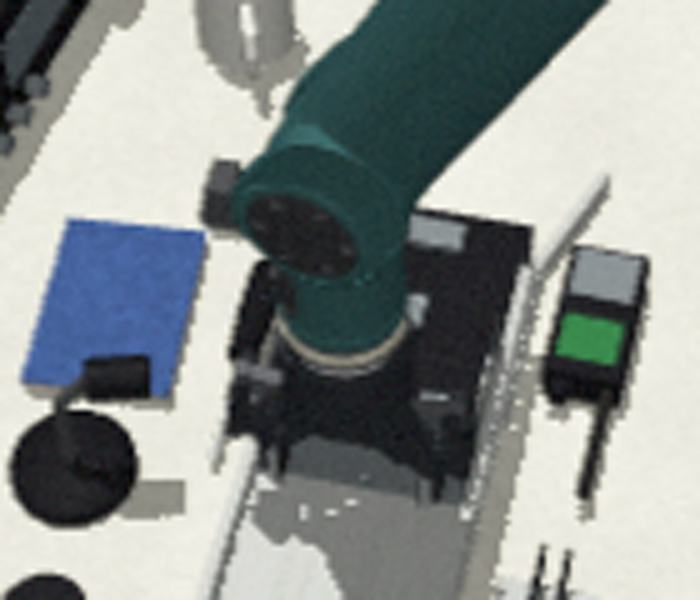

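It is moving well at low force. About 115 mm is left. Next is 90 mm, then I'll creep.

Request:
{"api": "drive_tool", "payload": {
  "moves": [0, 0, 0, 0.12, -1.1, 0, 0, 0, 0, 0, 0.27, -2.4, 0, 0, 0, 0, 0, 0.42, -3.7, 0, 0, 0, 0, 0, 0.56, -5, 0, 0, 0, 0, 0, 0.69, -6.1, 0, 0, 0, 0, 0, 0.8, -7.1, 0, 0, 0, 0, 0, 0.9, -8, 0, 0, 0, 0, 0, 1, -8.8, 0, 0, 0, 0, 0, 1.02, -9, 0, 0, 0, 0, 0, 1.02, -9, 0, 0]
}}

```text
time: 16.85
eef_pos: [547.3, 66.6, 78.4]
ee_rot: [[-0.113, 0.994, -0.001], [0.994, 0.113, 0.003], [0.003, -0.001, -1.0]]
ft_force: [-1.3, 6.2, 0.9]
gripper_width: 85.2
```

Run:
```python
from h import *
s=get_state(); print(s['eef_pos'],rk(s['eef_pos']),s['ft_force'],s['gripper_width'])
sd=read_camera('side'); crop(sd,240,160,140,120,5,'pics/s11.png')
```

```text
[547.2597517   66.62017444  78.37455581] [ 1.67779882 34.6519867 ] [-1.31611562  6.16797821  0.85160457] 85.17000821380148
```

View pics/s11.png

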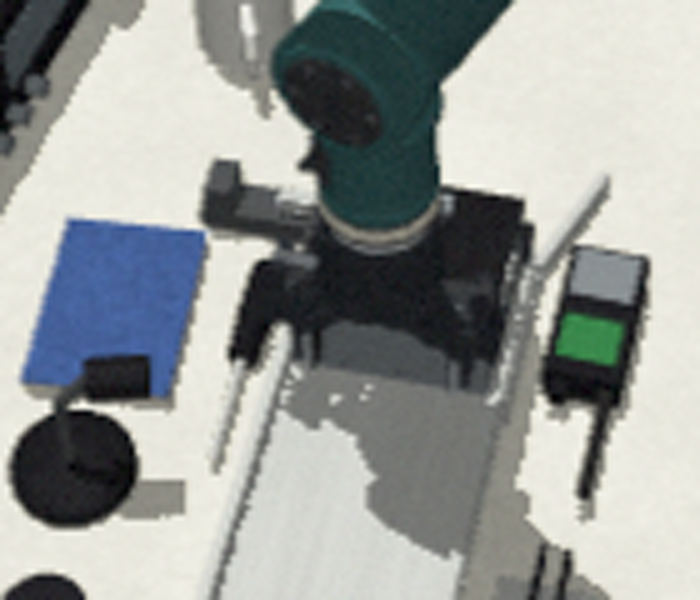

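Request:
{"api": "drive_tool", "payload": {
  "moves": [0, 0, 0, 0.05, -0.4, 0, 0, 0, 0, 0, 0.09, -0.8, 0, 0, 0, 0, 0, 0.09, -0.8, 0, 0]
}}

```text
time: 17.2
eef_pos: [548.3, 56.4, 78.1]
ee_rot: [[-0.113, 0.994, -0.0], [0.994, 0.113, -0.0], [-0.0, -0.0, -1.0]]
ft_force: [0.3, 2.3, -1.2]
gripper_width: 85.7
```

Request:
{"api": "drive_tool", "payload": {
  "moves": [0, 0, 0, 0.06, -0.5, 0, 0, 0, 0, 0, 0.11, -1, 0, 0, 0, 0, 0, 0.14, -1.3, 0, 0, 0, 0, 0, 0.14, -1.3, 0, 0]
}}

```text
time: 17.6
eef_pos: [550.0, 41.7, 78.4]
ee_rot: [[-0.11, 0.994, 0.0], [0.994, 0.11, -0.001], [-0.001, 0.0, -1.0]]
ft_force: [0.2, -0.3, -0.8]
gripper_width: 85.4
```

Request:
{"api": "drive_tool", "payload": {
  "moves": [0, 0, 0, 0.02, -0.2, 0, 0, 0, 0, 0, 0.05, -0.4, 0, 0, 0, 0, 0, 0.05, -0.4, 0, 0]
}}

```text
time: 17.9
eef_pos: [550.3, 40.0, 78.6]
ee_rot: [[-0.112, 0.994, -0.0], [0.994, 0.112, 0.001], [0.001, -0.0, -1.0]]
ft_force: [-1.5, 3.1, 3.2]
gripper_width: 85.5
```

Run:
```python
from h import *
s=get_state(); print(s['eef_pos'],rk(s['eef_pos']),s['ft_force'],s['gripper_width'])
sd=read_camera('side'); crop(sd,240,160,140,120,5,'pics/s12.png')
w=read_camera('wrist'); cv2.imwrite('pics/w12.png',w['frame'][:,:,::-1])
```

```text
[550.2621442   39.98858713  78.56274891] [1.65807392 7.85169912] [-1.50228034  3.12405477  3.17099708] 85.51282648014877
```

View pics/s12.png

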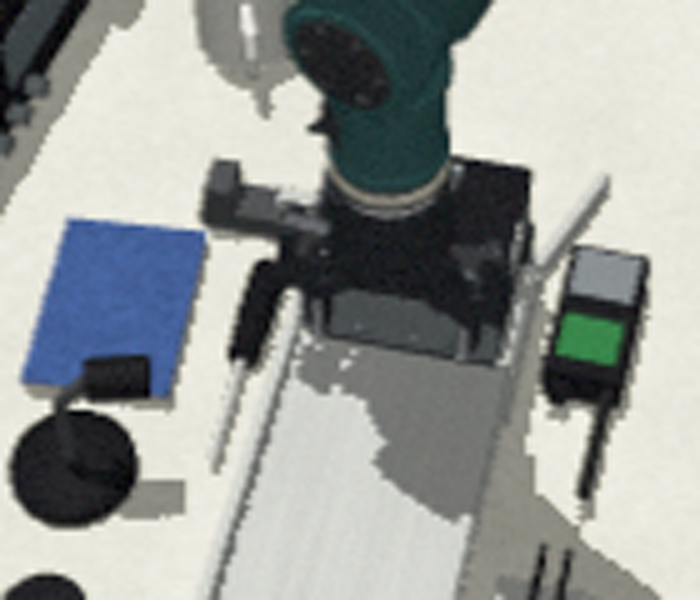

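View pics/w12.png

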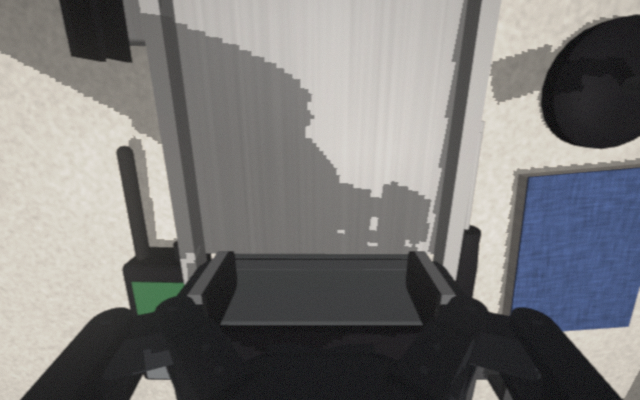

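Request:
{"api": "drive_tool", "payload": {
  "moves": [0, 0, 0, 0.02, -0.15, 0, 0, 0, 0, 0, 0.03, -0.3, 0, 0, 0, 0, 0, 0.03, -0.3, 0, 0]
}}

```text
time: 18.3
eef_pos: [551.2, 35.5, 78.4]
ee_rot: [[-0.112, 0.994, 0.001], [0.994, 0.112, -0.001], [-0.001, 0.001, -1.0]]
ft_force: [-0.6, 4.5, -4.4]
gripper_width: 85.6
```

Request:
{"api": "drive_tool", "payload": {
  "moves": [0, 0, 0, 0.02, -0.15, 0, 0, 0, 0, 0, 0.03, -0.3, 0, 0, 0, 0, 0, 0.03, -0.3, 0, 0]
}}

```text
time: 18.6
eef_pos: [551.2, 33.8, 78.3]
ee_rot: [[-0.112, 0.994, 0.0], [0.994, 0.112, 0.0], [0.0, 0.0, -1.0]]
ft_force: [0.5, 4.0, 1.9]
gripper_width: 85.6
```

Run:
```python
from h import *
s=get_state(); print(s['eef_pos'],rk(s['eef_pos']),s['ft_force'],s['gripper_width'])
sd=read_camera('side'); crop(sd,280,190,90,60,8,'pics/s13.png')
w=read_camera('wrist'); crop(w,160,220,320,130,2.4,'pics/w13.png')
```

```text
[551.17898438  33.77945648  78.28191915] [1.86892723 1.5787859 ] [0.45702177 4.02661577 1.91890471] 85.62862981191414
```

View pics/s13.png

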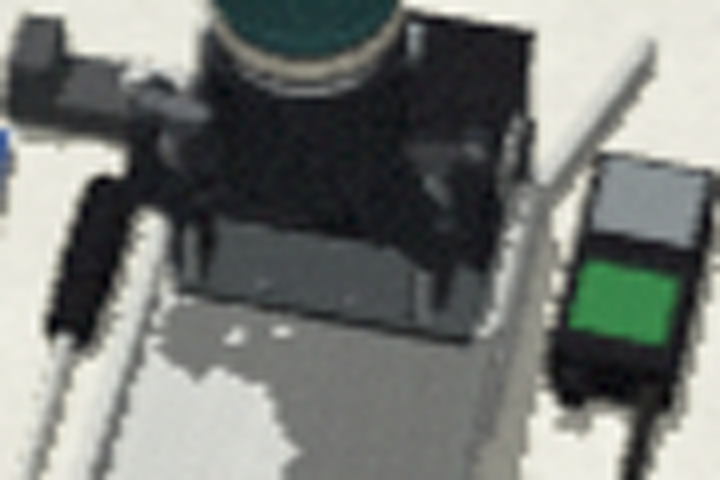

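View pics/w13.png

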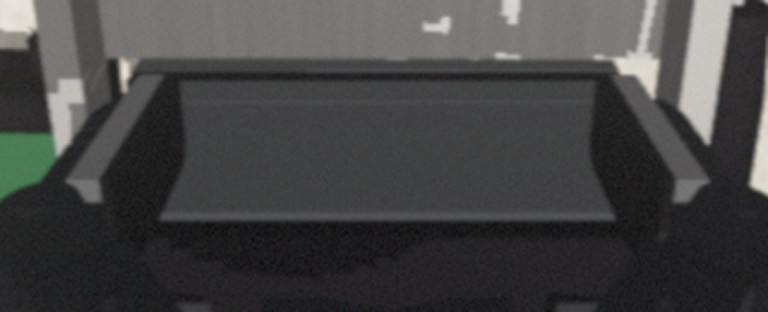

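Request:
{"api": "drive_tool", "payload": {
  "moves": [0, 0, 0, 0.02, -0.2, 0, 0, 0, 0, 0, 0.03, -0.3, 0, 0, 0, 0, 0, 0.03, -0.3, 0, 0]
}}

```text
time: 19.0
eef_pos: [551.4, 30.4, 78.3]
ee_rot: [[-0.112, 0.994, 0.0], [0.994, 0.112, -0.0], [-0.0, 0.0, -1.0]]
ft_force: [-0.5, 3.7, 0.9]
gripper_width: 85.4
```

Run:
```python
from h import *
s=get_state(); print(s['eef_pos'],rk(s['eef_pos']),s['ft_force'])
w=read_camera('wrist'); crop(w,160,220,320,130,2.4,'pics/w14.png')
for v,z in [(244.5,67),(249.5,67),(249.5,58),(311,125),(311,116)]: print(v,z,rk(onz(w,320,v,z)))
```

```text
[551.43850835  30.40874     78.2866829 ] [ 1.74671516 -1.79969697] [-0.45546651  3.73110886  0.85004111]
244.5 67 [ 1.53031642 -1.72064238]
249.5 67 [ 1.52481131 -4.95453918]
249.5 58 [ 1.49239729 -9.74953394]
311 125 [ 1.68800308 -0.89842779]
311 116 [ 1.65129914 -8.21347334]
```

View pics/w14.png

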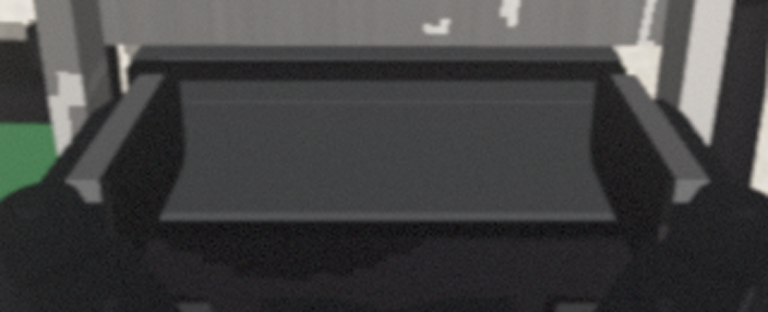

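Run:
```python
from h import *
w=read_camera('wrist')
def W(x,y,z,O=(549.5,32),ps=.113): return (O[0]+x*np.cos(ps)-y*np.sin(ps),O[1]+x*np.sin(ps)+y*np.cos(ps),z)
for n,p in [('deck edge',W(0,0,67)),('low top',W(0,-8,58)),('low seam',W(0,-8,52)),('low-11 top',W(0,-11,58)),('low-11 seam',W(0,-11,52))]: print(n,(proj(w,p)-[160,220])*2.4)
for f in (-8,-11,-13.5):
  for dz in (0,9): print(f,dz,[round(float((proj(w,W(0,f,z-dz))[1]-220)*2.4),1) for z in (67,119,125)])
```

```text
deck edge [377.63966125  52.35780581]
low top [378.17448136  64.68183144]
low seam [378.41374348  54.03511754]
low-11 top [378.2237564   75.14669643]
low-11 seam [378.46034783  64.23371126]
-8 0 [82.0, 229.0, 254.0]
-8 9 [64.7, 195.7, 217.4]
-11 0 [92.9, 243.2, 268.6]
-11 9 [75.1, 209.1, 231.3]
-13.5 0 [101.9, 254.8, 280.7]
-13.5 9 [83.8, 220.2, 242.8]
```

The close view is ambiguous on whether it has dropped. Backing away to look clearly.

Request:
{"api": "drive_tool", "payload": {
  "moves": [0, 0, 0, -0.2, 2, 0, 0, 0, 0, 0, -0.5, 5, 0, 0, 0, 0, 0, -0.5, 5, 4, 0, 0, 0, 0, -0.5, 7, 8, 0, 0, 0, 0, -0.5, 11, 12, 0, 0, 0, 0, -0.5, 16, 12, 0, 0, 0, 0, -0.5, 21, 12, 0, 0, 0, 0, -0.5, 21, 12, 0]
}}

```text
time: 19.9
eef_pos: [546.1, 248.1, 198.3]
ee_rot: [[-0.121, 0.993, 0.002], [0.993, 0.121, 0.003], [0.003, 0.002, -1.0]]
ft_force: [-0.1, 0.3, -0.5]
gripper_width: 85.3
```

Run:
```python
from h import *
import pickle
w=read_camera('wrist');sd=read_camera('side');t=read_camera('top'); pickle.dump((w,sd,t),open('c15.pkl','wb'))
crop(sd,280,170,100,90,8,'pics/s15.png'); crop(t,270,150,110,100,6,'pics/t15.png'); print(get_state()['eef_pos'])
```

```text
[546.2864253  238.67626994 197.84150195]
```

View pics/s15.png

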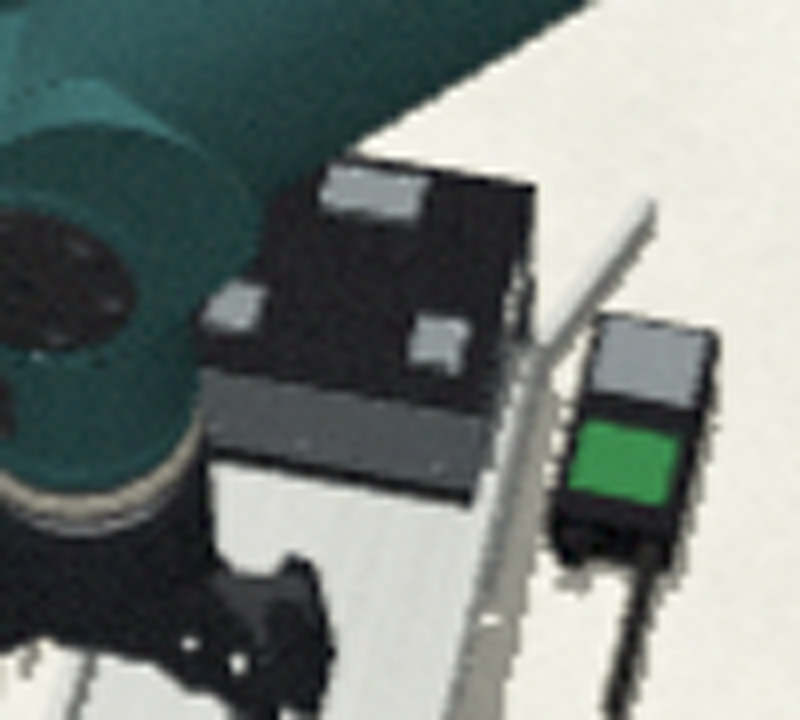

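View pics/t15.png

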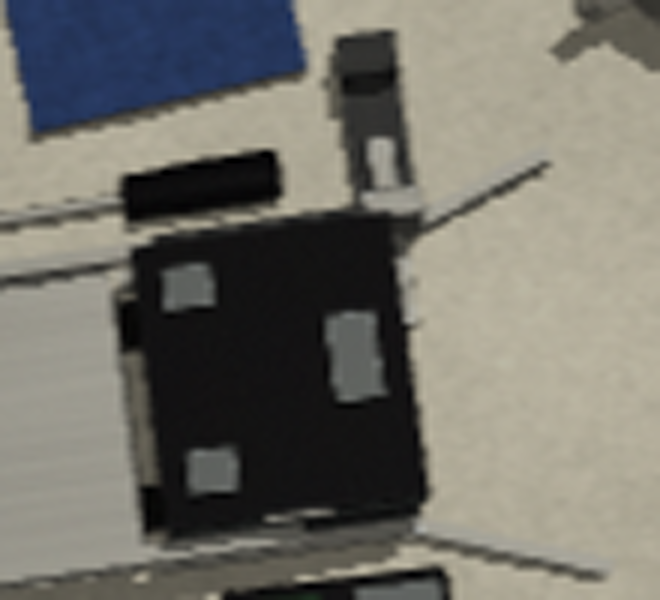

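Both views show the three lugs. I'll triangulate their height, expecting 124 if it has dropped and 133 if not, with the initial pictures (known height 133) as a check on bias.

Run:
```python
from h import *
import pickle
t0,s0=pickle.load(open('c0.pkl','rb')); w,s,t=pickle.load(open('c15.pkl','rb'))
def lug(c,x,y,r=9):
    g=c['frame'].mean(2); x0,y0=int(x)-r,int(y)-r; p=g[y0:y0+2*r,x0:x0+2*r].astype(float)
    m=((p>75)&(p<175)).astype(np.uint8); n,l,st,ce=cv2.connectedComponentsWithStats(m)
    k=l[int(round(y))-y0,int(round(x))-x0]; return (ce[k][0]+x0,ce[k][1]+y0),st[k,4]
A=lambda u,v:(u/4+195-.375,v/4+155-.375)
S1=lambda u,v:(u/4.5+270-.39,v/4.5+180-.39)
T=lambda u,v:(u/6+270-.42,v/6+150-.42)
S=lambda u,v:(u/8+280-.44,v/8+170-.44)
for n,ct,pt,cs,ps in [('0 far',t0,A(123,211),s0,S1(100,360)),('0 near',t0,A(136,335),s0,S1(226,384)),('0 big',t0,A(234,258),s0,S1(190,284)),
  ('1 far',t,T(189,287),s,S(237,306)),('1 near',t,T(213,470),s,S(441,343)),('1 big',t,T(354,356),s,S(374,192))]:
    (a,na),(b,nb)=lug(ct,*pt),lug(cs,*ps); P,e=tri(ct,a,cs,b); print(n,na,nb,P.round(1),round(e,1),rk(P).round(1), 'top@124',rk(onz(ct,*a,124)).round(1),'side@124',rk(onz(cs,*b,124)).round(1))
```

```text
0 far 45 50 [575.7 202.1 130.6] 1.4 [ 45.2 166.1] top@124 [ 47.2 167.8] side@124 [ 45.9 162.4]
0 near 45 54 [491.6 192.8 129.2] 1.6 [-39.4 166.3] top@124 [-38.  167.6] side@124 [-39.5 163.4]
0 big 94 88 [541.2 127.8 130.5] 1.6 [ 2.6 96.1] top@124 [ 4.4 97.3] side@124 [ 2.9 92. ]
1 far 48 38 [597.2  -1.4 120.3] 1.5 [ 43.7 -38.6] top@124 [ 43.8 -38.8] side@124 [ 42.1 -35.8]
1 near 50 44 [513.6 -10.6 120.1] 1.9 [-40.5 -38.3] top@124 [-39.9 -38.5] side@124 [-42.  -35.3]
1 big 105 84 [562.8 -75.6 125.4] 1.0 [   1.1 -108.4] top@124 [   1.8 -108.4] side@124 [   0.8 -109.4]
```

With the bias correction the back lugs read about 123, i.e. dropped, but the front lug reads about 128 and the arm is partly in the way. I'll clear the arm and recheck flatness.

Request:
{"api": "drive_tool", "payload": {
  "moves": [0, 0, 0, -5, 4, 4, 0, 0, 0, 0, -9, 8, 5, 0, 0, 0, 0, -12, 12, 5, 0, 0, 0, 0, -15, 16, 5, 0, 0, 0, 0, -18, 20, 5, 0, 0, 0, 0, -20, 24, 5, 0, 0, 0, 0, -22, 28, 5, 0, 0, 0, 0, -23, 32, 5, 0, 0, 0, 0, -24, 36, 5, 0, 0, 0, 0, -24, 36, 5, 0]
}}

```text
time: 21.05
eef_pos: [303.8, 606.1, 247.3]
ee_rot: [[-0.118, 0.993, -0.0], [0.993, 0.118, 0.003], [0.003, 0.0, -1.0]]
ft_force: [-0.2, 0.1, -0.1]
gripper_width: 85.6
```

Run:
```python
from h import *
import pickle
sd=read_camera('side');t=read_camera('top'); pickle.dump((sd,t),open('c16.pkl','wb'))
crop(sd,275,170,100,90,8,'pics/s16.png'); crop(t,270,150,110,100,6,'pics/t16.png'); print(get_state()['eef_pos'])
```

```text
[307.93847932 599.13849025 247.33162006]
```

View pics/s16.png

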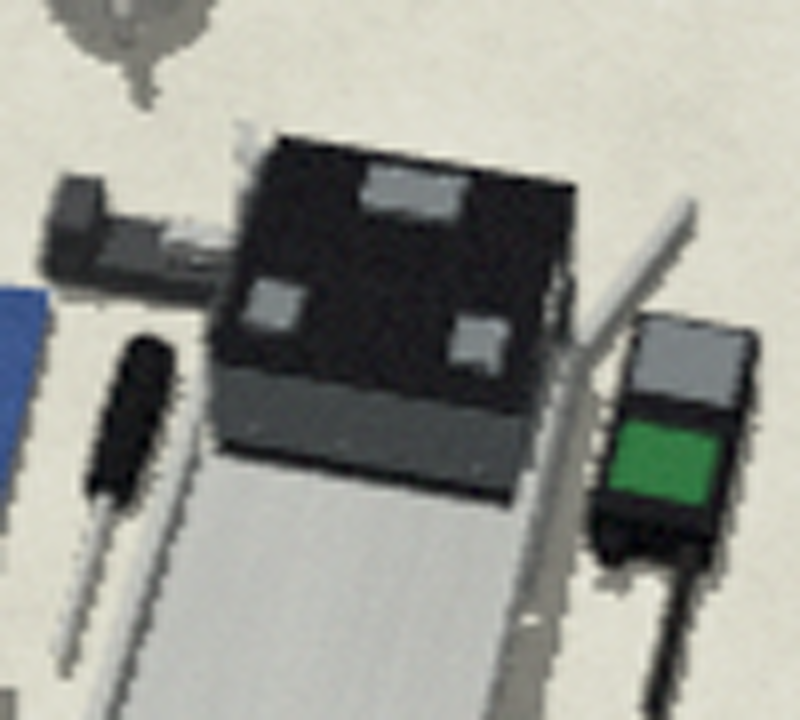

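View pics/t16.png

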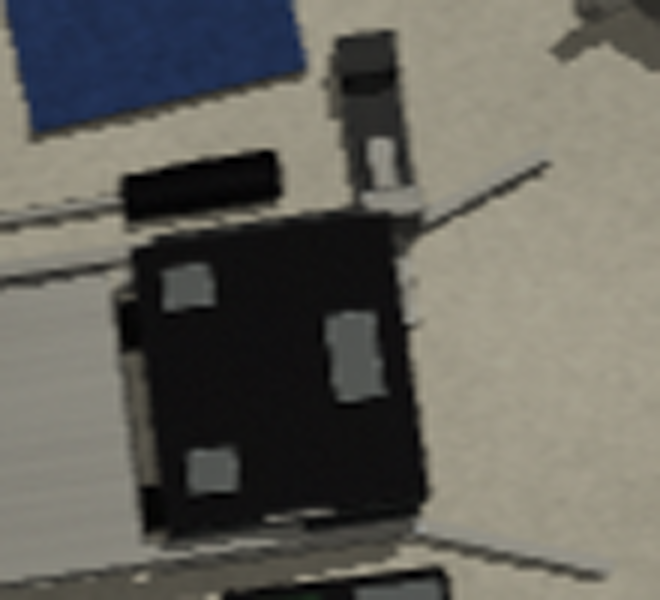

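Run:
```python
from h import *
import pickle
t0,s0=pickle.load(open('c0.pkl','rb')); s,t=pickle.load(open('c16.pkl','rb'))
def lug(c,x,y,r=9):
    g=c['frame'].mean(2); x0,y0=int(x)-r,int(y)-r; p=g[y0:y0+2*r,x0:x0+2*r].astype(float)
    pk=np.median(np.sort(p[p<175].ravel())[-25:]); lo=np.percentile(p,10)
    wgt=np.clip((p-lo-15)/(pk-lo-15),0,1); m=(wgt>.3).astype(np.uint8); n,l,st,ce=cv2.connectedComponentsWithStats(m,connectivity=4)
    k=l[int(round(y))-y0,int(round(x))-x0]; M=cv2.dilate((l==k).astype(np.uint8),np.ones((3,3)))*wgt
    yy,xx=np.mgrid[:2*r,:2*r]; return ((M*xx).sum()/M.sum()+x0,(M*yy).sum()/M.sum()+y0),M.sum()
A=lambda u,v:(u/4+195-.375,v/4+155-.375)
S1=lambda u,v:(u/4.5+270-.39,v/4.5+180-.39)
T=lambda u,v:(u/6+270-.42,v/6+150-.42)
S=lambda u,v:(u/8+275-.44,v/8+170-.44)
for n,ct,pt,cs,ps in [('0 far',t0,A(123,211),s0,S1(100,360)),('0 near',t0,A(136,335),s0,S1(226,384)),('0 big',t0,A(234,258),s0,S1(190,284)),
  ('1 far',t,T(189,287),s,S(275,304)),('1 near',t,T(213,470),s,S(480,343)),('1 big',t,T(354,356),s,S(415,190))]:
    (a,na),(b,nb)=lug(ct,*pt),lug(cs,*ps); P,e=tri(ct,a,cs,b); print(n,na.round(),nb.round(),P.round(1),round(e,1),rk(P).round(1),np.round(a,1),np.round(b,1))
# corners of lid top
for n,a,b in [('-y far',(388,215),(283,136)),('-y near',(424,500),(574,188))]: print(n,[x.round(1) if hasattr(x,'round') else x for x in tri(t,T(*a),s,S(*b))])
```

```text
0 far 28.0 40.0 [575.7 202.3 130.4] 1.7 [ 45.2 166.3] [225.3 207.2] [291.9 259.6]
0 near 43.0 47.0 [491.8 192.9 129.6] 1.4 [-39.2 166.4] [228.7 238.4] [320. 265.]
0 big 110.0 81.0 [541.5 127.8 130.2] 1.4 [ 2.8 96.1] [252.9 219. ] [311.4 242.5]
1 far 47.0 33.0 [597.3  -1.2 121. ] 1.2 [ 43.7 -38.4] [300.9 197.4] [308.8 207.7]
1 near 55.0 37.0 [513.5 -10.5 120.4] 2.1 [-40.5 -38.2] [305. 228.] [334.4 212.2]
1 big 108.0 64.0 [563.2 -75.3 121.4] 1.9 [   1.5 -108.2] [328.7 208.8] [326.2 193.5]
-y far [array([627.6, -92.7, 113.9]), np.float64(3.1)]
-y near [array([ 499.8, -103.9,  114.7]), np.float64(2.0)]
```

The three lugs now read 9.1 mm below their deck height (121.0, 120.4 and 121.4 against 130.1), so the upper case has dropped fully and sits flat. Last, I compare before and after for the bystanders and the bolt.

Run:
```python
from h import *
import pickle
t0,s0=pickle.load(open('c0.pkl','rb'))
t=read_camera('top'); s=read_camera('side')
for n,a,b in (('t',t0,t),('s',s0,s)):
    d=(cv2.absdiff(a['frame'],b['frame']).max(2)>45).astype(np.uint8)*255
    cv2.imwrite(f'pics/d{n}.png',cv2.addWeighted(b['frame'][:,:,::-1].copy(),.5,cv2.merge([d*0,d*0,d]),.8,0))
fin=tri(t,((390/6+270-.42),(200/6+150-.42)),s,(0,0))
print(rk(onz(t,390/6+269.6,198/6+149.6,87)), get_state()['ft_force'],get_state()['eef_pos'])
```

```text
[  78.44300719 -135.55559214] [ 0.87367309 -0.70302566 -0.02388332] [309.31350874 597.01174573 247.90050465]
```

View pics/dt.png

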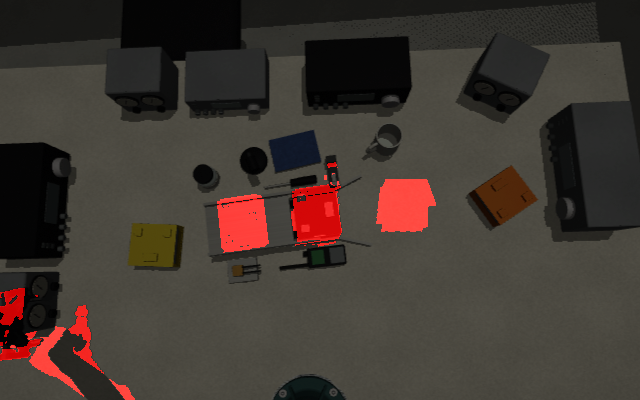

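View pics/ds.png

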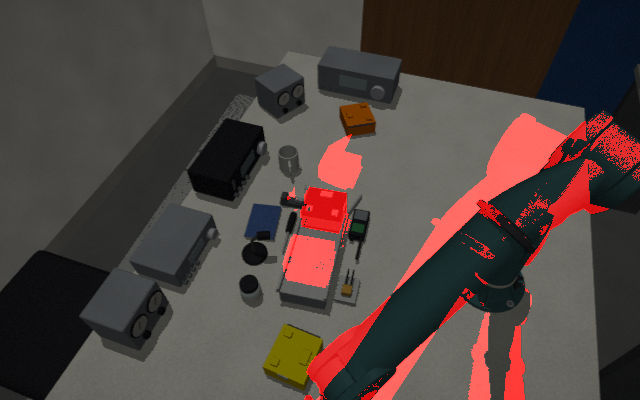

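Only the two cases, the bolt and the arm changed; no bystander moved. Handing in.

```bash
python3 -c "
from rig import manip,get_state
print(manip.job_done(), get_state()['time'])"
```

```text
the job is handed in; nothing more can be done
the job is handed in; nothing more can be done
```

I shut the lower case's lid, slid the case home against its stops and pulled the bolt across to its hard stop. Then I slid the upper case off the deck onto the first until it dropped over the lugs. I handed in shortly after 21 s of the 70 s, with the arm well clear.

**Last checks:**
- **Upper case:** all three lid lugs read 9.1 mm lower than on the deck and within about 1 mm of each other, so it is fully dropped and flat. An earlier reading had put the front lug about 5 mm high while the arm was partly in the way. The clear view did not confirm that.
- **Lower case:** its end measured rack y of about -128 mm when home, as it should.
- **Bolt:** the fin was at x≈75 mm when pulled. In the last picture I read about 78 mm by eye, which is within that measurement's error.
- **Bystanders:** before and after pictures show nothing changed but the two cases, the bolt and the arm.

**Not ideal:** pushing the upper case on seems to have dragged the lower one 2–3 mm back toward the bolt, which is within the 3 mm clearance. The upper case's centre ended at rack y of about -73 mm, against -68 mm for an exact fit. I left both there because they were locked together and nudging them back risked more than it would gain.

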